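Hoist bearings: gauge and pack in the case with the sound lid hinge

TASK

One of the two blue parts cases has a worn lid hinge: raise a lid to about 60 degrees, let go and watch it for about three seconds, to find the case whose lid stays up by itself. Then set the bearings, each in the nest of its size on the sliding carrier, and, from the smallest to the largest, slide the carrier by its knob until each bearing's centre is right under the pointer, letting it rest there for a second. Finally, with its lid standing open by itself, lay all the bearings flat inside the sound case, then shut it and leave both cases shut, without touching the pointer or shifting the tape, can, screwdriver or shackle.

Things in the scene. Friction and masses are not known exactly. Their poses are not given: they have to be found in the camera images.
- case_a: One of two identical blue steel parts cases fixed to the bench, 180 (x) x 150 (y) x 60 mm high, walls and floor 4 mm. Origin: centre of its underside; its x axis points from the front (handle side) to the hinge side. The floor inside is 4 mm above the origin. One of the two cases has a worn hinge; which one it is is not known and must be tried.
- lid_a (a joint): Hinge angle of the lid of case_a, rad: 0 shut, grows as the handle side is raised, stop at 1.4. A sound friction hinge keeps the lid at any angle where it is released (moving it takes about 1 to 5 N at the handle); a lid on a worn hinge, let go, sinks shut within about 3 s.
- lid_a_hinge (a point): Point on the hinge axis of case_a's lid, middle of the width, 90 mm behind the case centre and 61 mm above the bench. The axis is the case's y axis.
- lid_a_bar (a point): Middle of the lid handle of case_a: a round steel bar, diameter 10 mm, 90 mm long along the case's y axis, 40 mm beyond the lid's front edge and 220 mm from the hinge axis, in the plane of the lid (65 mm above the bench when shut), with a leg at each end. It can be pinched from above at its middle, one finger either side, at every angle; it turns between the fingers as the lid swings.
- case_b: One of two identical blue steel parts cases fixed to the bench, 180 (x) x 150 (y) x 60 mm high, walls and floor 4 mm. Origin: centre of its underside; its x axis points from the front (handle side) to the hinge side. The floor inside is 4 mm above the origin. One of the two cases has a worn hinge; which one it is is not known and must be tried.
- lid_b (a joint): Hinge angle of the lid of case_b, rad: 0 shut, grows as the handle side is raised, stop at 1.4. A sound friction hinge keeps the lid at any angle where it is released (moving it takes about 1 to 5 N at the handle); a lid on a worn hinge, let go, sinks shut within about 3 s.
- lid_b_hinge (a point): Point on the hinge axis of case_b's lid, middle of the width, 90 mm behind the case centre and 61 mm above the bench. The axis is the case's y axis.
- lid_b_bar (a point): Middle of the lid handle of case_b: a round steel bar, diameter 10 mm, 90 mm long along the case's y axis, 40 mm beyond the lid's front edge and 220 mm from the hinge axis, in the plane of the lid (65 mm above the bench when shut), with a leg at each end. It can be pinched from above at its middle, one finger either side, at every angle; it turns between the fingers as the lid swings.
- stage: Cross-slide table fixed to the bench: grey base 310 (x) x 250 (y) x 20 mm high. Origin: centre of its underside. Its x axis is the first slide's direction (away from the robot), its y axis the second's.
- saddle (a joint): Travel of the carrier along the stage's x axis, m: 0 nearest the robot, to 0.115. Stays where it is left; about 1.5 N moves it.
- carrier (a joint): Travel of the carrier along the stage's y axis, m: -0.055 to 0.055, 0 in the middle. Stays where it is left; about 1.5 N moves it.
- knob (a point): Middle of the black knob (diameter 22 mm, 24 mm high) on a stem at the carrier's near edge, 86 mm above the bench. Pinch it from above to push or pull the carrier along both slides.
- nest_s (a point): Centre of the floor of the small nest on the aluminium carrier plate, 46 mm above the bench: a flat round seat with a rim 4 mm high, inside diameter 33 mm, for the small bearing. From the knob it lies 95 mm along the stage's x and 48 mm to +y.
- nest_m (a point): Centre of the floor of the medium nest on the aluminium carrier plate, 46 mm above the bench: a flat round seat with a rim 4 mm high, inside diameter 41 mm, for the medium bearing. From the knob it lies 75 mm along the stage's x and 0 mm.
- nest_l (a point): Centre of the floor of the large nest on the aluminium carrier plate, 46 mm above the bench: a flat round seat with a rim 4 mm high, inside diameter 49 mm, for the large bearing. From the knob it lies 95 mm along the stage's x and 48 mm to -y.
- pointer: Fixed grey post (on the stage's far side) with a horizontal arm reaching towards the robot over the carrier; the arm's top is 135 mm above the bench, it ends 10 mm in front of the steel pointer. With the carrier at its near end the nests' centres are 80 mm (small, large) and 100 mm (medium) in front of the tip, which leaves room for the gripper. Origin: centre of the post's foot.
- pointer_tip (a point): Tip of the pointer, pointing straight down, 85 mm above the bench, 21 mm above the top of a seated bearing.
- bearing_s: The small ball bearing: steel ring 28 mm in diameter, 18 mm thick, lying flat on the bench. Origin: centre of its underside. Grip it across its diameter from above; in its nest keep the fingertips above the 4 mm rim. Not in every run are all three there.
- bearing_m: The medium ball bearing: steel ring 36 mm in diameter, 18 mm thick, lying flat on the bench. Origin: centre of its underside. Grip it across its diameter from above; in its nest keep the fingertips above the 4 mm rim. Not in every run are all three there.
- bearing_l: The large ball bearing: steel ring 44 mm in diameter, 18 mm thick, lying flat on the bench. Origin: centre of its underside. Grip it across its diameter from above; in its nest keep the fingertips above the 4 mm rim. Not in every run are all three there.
- tape: Bystander: roll of red tape, 100 mm across, 25 mm high, lying flat. Origin: centre of underside.
- can: Bystander: spray can, 54 mm across, 160 mm high, upright. Origin: centre of underside.
- screwdriver: Bystander: screwdriver lying on the bench. Origin at its middle underside.
- shackle: Bystander: steel shackle about 80 mm long, lying on the bench. Origin on the pin, underside.
Things that resemble listed ones, but are neither listed nor needed, are in the scene too. What is shaped like the bearing_s but green or turquoise is not meant.

How it is judged:
By the outcome, as a careful person would: the job done as asked, in the order asked, and still so for the second after the job is handed in, with the robot touching nothing.
Of bearing_s, bearing_m, bearing_l only 2 to 3 are there at a start; the rules pass over those that are not, and their reading is None.
At some moment in a run one of bearing_s, bearing_m, bearing_l may be knocked a few centimetres aside while the robot is not near it.
Once in a run the grip may slacken for a moment while it holds something.
It also fails if it takes over 210 s, if anything falls off the work surface, if the arm or the gripper's body presses on something with over 40 N, if the wrist force passes 120 N, or if a joint passes its speed limit or range.

ROBOT

A 7-joint arm with a two-finger parallel gripper is mounted at the origin on the work surface. World frame = base frame: x ahead of the robot, y to its left, z up, the work surface at z = 0. Lengths are in m, angles in rad, forces in N, time in s.
With the tool pointing down it reaches from about 0.4 to 0.85 m from the base axis. Payload 4.4 kg.
Tool frame: the origin (TCP) lies at the very end of the fingers, on their centre line; the grasp point (between the pads) lies 19 mm behind it; z points along the fingers, y is the direction in which the jaws open and shut (so a half turn about z gives the same grasp; the last joint's range is limited). The gripper opens to 94 mm and grips with 3 to 60 N. Pads are 16 mm wide; open, the fingers measure 119 mm over their backs; the gripper's body (75 mm by 177 mm) begins 78 mm behind the grasp point.
Start: joints at [1.074, 0.628, 0.038, 1.517, -0.027, 0.996, -0.02], TCP at [0.271, -0.591, 0.205] pointing down, gripper open.
Joint ranges: [-3.06, 3.06], [-0.37, 2.12], [-1.25, 1.32], [0.18, 2.47], [-1.1, 4.24], [0.23, 1.98], [-2.94, 2.94]. Speed limits (rad/s): [2.57, 2.57, 3.14, 3.14, 3.14, 3.14, 3.14].

INTERFACE

Orientations are given as [roll, pitch, yaw] about the fixed x, y, z axes, in that order (R = Rz(yaw) Ry(pitch) Rx(roll)).
In Python, from plant import robot gives the robot as it stands. The module is installed in compiled form; this text tells all that it offers.
- The arm moves only by the tool apply_moves, never from a script. Its argument "motion" is a list of rows, each an object of numbers: "grip": the finger opening in m, from 0 to 0.094; "x", "y", "z": the shift along the tool's x, y, z in m; "rx", "ry", "rz": the turn, a rotation vector about the tool's x, y, z in rad. In form: [{"grip": .., "x": .., "y": .., "z": .., "rx": .., "ry": .., "rz": ..}, ...]. A call has 1 to 20 rows; each row is the pose to reach, as a shift and turn from the pose commanded when the call began, along the tool's axes at that moment; what a row does not reach only later rows make up. A row lasts 1/8 s, in which the tool goes at most 62.5 mm and 10.7 degrees, less where a joint would pass 70% of its speed; a pose out of reach is approached as far as the arm can. A call with a gripper value outside its range is refused whole. The fingers move at their own pace and stop on an object; "newtons" is the grip in N (left out, the last holds). Time passes only in rows, so rows that repeat a pose let the fingers close. It gives the time, the measured TCP pose, the force and the opening at its end, in the units of the state.
- robot.state(): the state, without advancing time (a new reading comes with each control period).
- robot.read_camera(name): name is "side" or "top"; returns a dict with "img" (384x512x3 uint8, blue, green, red), "fx", "fy", "cx", "cy" (pixels), "world_to_cam" (4x4, takes a point from world to camera coordinates). Camera axes: x right, y down, z forward; pixel columns grow to the right and rows downward; lengths in m; the calibration is good to about 2 mm. A picture is of the moment at which its call begins. There is no depth.
- robot.job_done(): hands the job in, once; it reports no verdict.
The state is a dict: "t": time; "joint_pos": joint angles; "qvel": joint speeds; "tau": joint torques, N m; "position": TCP position; "tcp_rot": TCP orientation; "wrist_force": force on the tool from outside, world axes, zero at the start; "moment": the same for the moment, N m; "gripper_width": finger opening in m.
Only numpy, scipy, OpenCV 4.12 (cv2) and the standard library are available. Lean on these libraries where they do the work, as an engineer would, in place of code of your own. Each camera call takes 0.05 s, during which the arm holds its last target. There are 200 camera calls.

## Working session

There is one attempt and no reset: what is moved stays moved. The work goes in short steps, Python scripts to look and compute and a tool call to move; the robot and the scene stay as the last step left them, time stands still between calls to the robot, and variables do not carry over. Pictures are saved under pics/ and viewed, about 12 in all and at most 16, crops included, and the job is handed in when it is done.

Besides the shell and the picture viewer there is one more tool, called after "Call:" by a JSON object that holds its "name" and its "arguments". apply_moves: Moves the arm, as the interface text tells. Its arguments: {"type":"object","properties":{"motion":{"type":"array"},"newtons":{"type":"number"}},"required":["motion"]}

```bash
ls; mkdir -p pics; cat > h.py <<'E'
import numpy as np, cv2
from plant import robot
def cam(n, save=None):
    c=robot.read_camera(n)
    if save: cv2.imwrite('pics/'+save+'.png',c['img'])
    return c
def ray(c,u,v):
    T=np.array(c['world_to_cam']);R=T[:3,:3];o=-R.T@T[:3,3]
    d=R.T@np.array([(u-c['cx'])/c['fx'],(v-c['cy'])/c['fy'],1]);return o,d
def plane(c,u,v,z):
    o,d=ray(c,u,v);return o+d*(z-o[2])/d[2]
def proj(c,p):
    T=np.array(c['world_to_cam']);q=T[:3,:3]@np.array(p)+T[:3,3]
    return np.array([c['fx']*q[0]/q[2]+c['cx'],c['fy']*q[1]/q[2]+c['cy']])
E
python3 - <<'E'
from h import *
a=cam('top','top0');b=cam('side','side0')
for c in(a,b):
    print(c['fx'],c['cx'],c['cy'],ray(c,256,192))
print(robot.state())
E
```

```text
pics
463.7822833418553 259.3427260310382 195.29848396975189 (array([ 0.32000431, -0.03062609,  1.75468814]), array([ 0.15495815,  0.00715837, -0.98794699]))
396.3990389449337 262.0203082210698 192.27599684677122 (array([ 0.22786494, -1.05695229,  0.7362185 ]), array([ 0.26543105,  0.81221634, -0.51969426]))
{'t': 0.1, 'joint_pos': array([ 1.07418258,  0.62927942,  0.03844567,  1.51821263, -0.02702641,
        0.99629893, -0.01999878]), 'qvel': array([ 3.47043425e-06, -1.34068232e-03,  1.29370755e-03, -2.26625894e-03,
       -1.00316399e-03,  1.78130555e-06, -2.45208181e-04]), 'tau': array([ 3.94092422e-03, -5.50785685e+01,  1.14801016e+00, -1.87113547e+01,
       -5.21263992e-02,  1.92234846e-02,  6.36346749e-05]), 'position': array([ 0.27124202, -0.5900678 ,  0.20464709]), 'tcp_rot': array([-3.13991193e+00, -4.57666713e-06,  4.30801106e-01]), 'wrist_force': array([-0.24027949,  0.18892263,  0.30987145]), 'moment': array([ 0.01362574, -0.05217561, -0.00700087]), 'gripper_width': 0.09405597965464352}
```

View pics/top0.png

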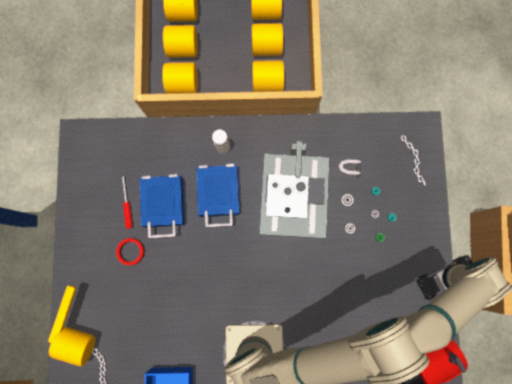

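View pics/side0.png

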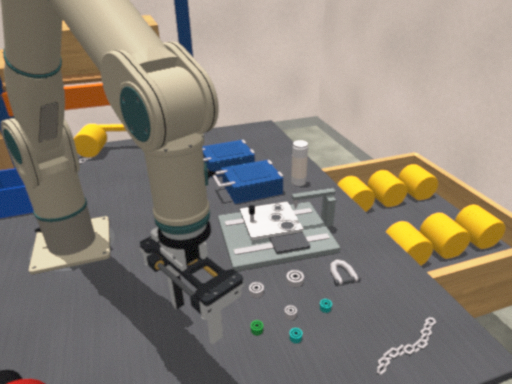

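Top view: steel rings at (347,200), (375,214) and (350,229). Lookalikes are turquoise at (376,191) and (392,217), and green at (380,238). The shackle is at (350,167). The cases are at (162,203) and (218,190), with handles at (162,235) and (220,225). The stage is at (295,195) with its knob at (288,210). The can is at (220,140), the tape at (130,251) and the screwdriver at (127,205). I'll choose the three steel-coloured rings and check them in a crop.

```bash
python3 - <<'E'
from h import *
t=cv2.imread('pics/top0.png');s=cv2.imread('pics/side0.png')
A=cv2.resize(t[135:250,255:415],(800,575),interpolation=cv2.INTER_CUBIC)
B=cv2.resize(s[180:350,205:365],(560,595),interpolation=cv2.INTER_CUBIC)
cv2.imwrite('pics/ca.png',A);cv2.imwrite('pics/cb.png',B)
C=cv2.resize(t[155:245,130:250],(800,600),interpolation=cv2.INTER_CUBIC);cv2.imwrite('pics/cc.png',C)
a=cam('top');b=cam('side')
# grey rings: low saturation, bright
for n,c,box in(('top',a,(330,185,400,245)),('side',b,(240,260,320,340))):
    h=cv2.cvtColor(c['img'],cv2.COLOR_BGR2HSV);m=((h[...,1]<60)&(h[...,2]>105)).astype('uint8')*255
    m[:box[1]]=0;m[box[3]:]=0;m[:,:box[0]]=0;m[:,box[2]:]=0
    for k in cv2.findContours(m,cv2.RETR_EXTERNAL,cv2.CHAIN_APPROX_NONE)[0]:
        if cv2.contourArea(k)<15: continue
        x,y,w,hh=cv2.boundingRect(k);u,v=x+(w-1)/2,y+(hh-1)/2
        print(n,u,v,w,hh,plane(c,u,v,.012 if n=='side' else .018).round(4), 'z',robot.state()['t'])
E
```

```text
top 349.5 227.5 14 16 [ 0.4505 -0.3655  0.018 ] z 0.2
top 374.5 213.5 10 10 [ 0.5012 -0.4621  0.018 ] z 0.2
top 347.0 201.0 15 17 [ 0.5508 -0.361   0.018 ] z 0.2
side 279.5 299.5 80 80 [ 0.4914 -0.4211  0.012 ] z 0.2
side 256.0 263.0 33 7 [ 0.4796 -0.2769  0.012 ] z 0.2
```

View pics/ca.png

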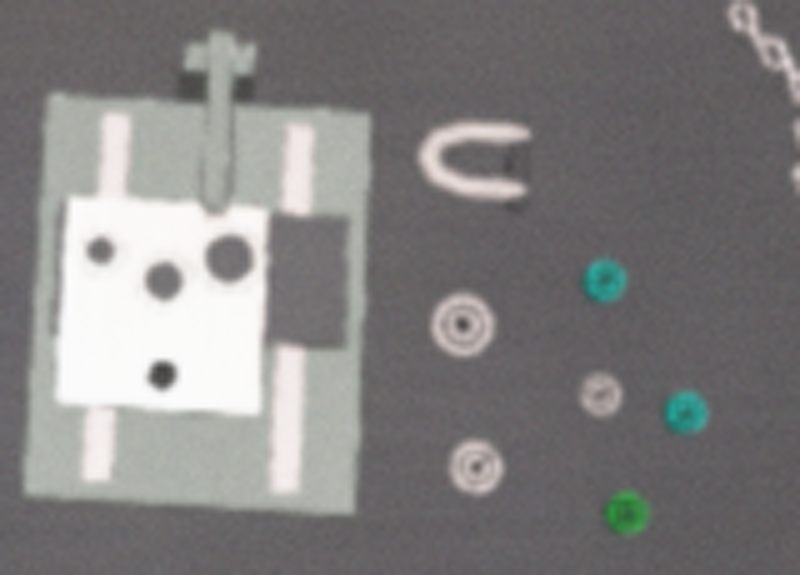

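View pics/cc.png

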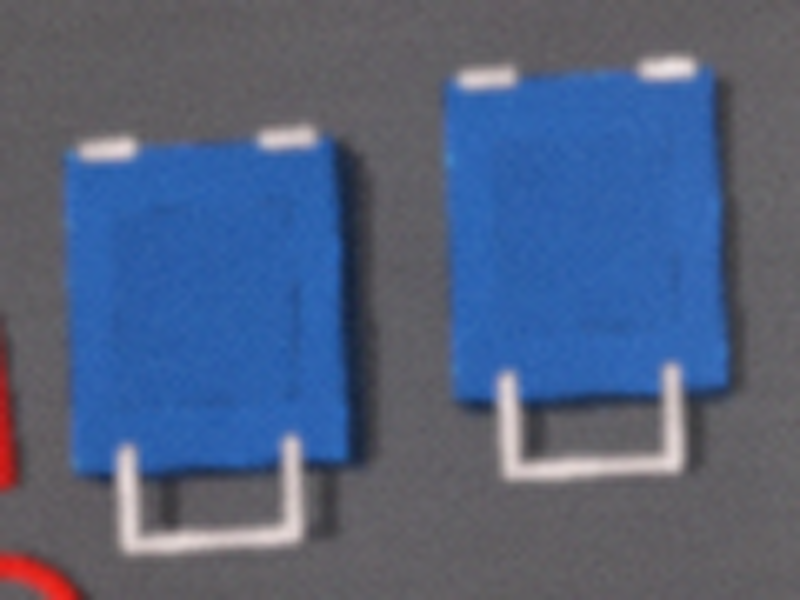

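Crops confirm three steel rings of decreasing size: (347.5,200), (350,228.5) and (375,214), so all three bearings are present. The nests are at about (275,185), (288,191) and (301,187), and the knob at (287.5,210).

```bash
cat >> h.py <<'E'
def blobs(c,mask,box,k=6,amin=6):
    """sub-pixel blob centroids: mask fn on upsampled crop; box x0,y0,x1,y1"""
    x0,y0,x1,y1=box;im=c['img'][y0:y1,x0:x1]
    up=cv2.resize(im,None,fx=k,fy=k,interpolation=cv2.INTER_CUBIC)
    m=mask(up,cv2.cvtColor(up,cv2.COLOR_BGR2HSV)).astype('uint8')*255
    out=[]
    for q in cv2.findContours(m,cv2.RETR_EXTERNAL,cv2.CHAIN_APPROX_NONE)[0]:
        a=cv2.contourArea(q)/k/k
        if a<amin: continue
        M=cv2.moments(q);f=lambda p:(np.array(p)+.5)/k-.5+[x0,y0]
        r=cv2.minAreaRect(q)
        out.append(dict(c=f((M['m10']/M['m00'],M['m01']/M['m00'])),a=a,rect=f(cv2.boxPoints(r)),wh=np.array(r[1])/k))
    return sorted(out,key=lambda o:-o['a'])
grey=lambda b,h:(h[...,1]<50)&(h[...,2]>125)
blue=lambda b,h:(h[...,0]>95)&(h[...,0]<125)&(h[...,1]>120)
dark=lambda b,h:(h[...,2]<165)
def rings(c,box=(328,180,420,260)):
    return [(o['a'],np.array(plane(c,*o['c'],.018))) for o in blobs(c,grey,box,amin=25)]
E
python3 - <<'E'
from h import *
c=cam('top')
for a,p in rings(c): print('ring',round(a,1),p.round(4))
for o in blobs(c,dark,(270,178,305,214),amin=8): print('dark',o['c'].round(2),round(o['a'],1),o['wh'].round(1),plane(c,*o['c'],.046).round(4),plane(c,*o['c'],.098).round(4))
for o in blobs(c,lambda b,h:(h[...,0]>30)&(h[...,2]>100)&(h[...,1]>12)&(h[...,1]<70),(250,145,335,245),amin=300):
    print('stage',o['a'],[plane(c,*q,.02).round(3)[:2] for q in o['rect']])
for o in blobs(c,blue,(130,155,250,240),amin=300):
    P=[plane(c,*q,.065)[:2] for q in o['rect']]
    print('case',o['c'],plane(c,*o['c'],.065).round(4),np.round(P,4).tolist())
for o in blobs(c,grey,(130,155,250,245),amin=10): print('bar',o['c'],o['a'],[plane(c,*q,.065).round(4)[:2].tolist() for q in o['rect']])
E
```

```text
ring 138.8 [ 0.5563 -0.3616  0.018 ]
ring 103.4 [ 0.4489 -0.3662  0.018 ]
ring 59.5 [ 0.5011 -0.4631  0.018 ]
dark [300.34 186.21] 59.6 [8.8 8.3] [ 0.6064 -0.1843  0.046 ] [ 0.5977 -0.1796  0.098 ]
dark [287.34 190.73] 34.2 [6.7 6.5] [ 0.5903 -0.1352  0.046 ] [ 0.5821 -0.132   0.098 ]
dark [287.03 209.51] 21.5 [5.1 5.3] [ 0.5199 -0.132   0.046 ] [ 0.5138 -0.1289  0.098 ]
dark [274.65 184.65] 15.6 [4.5 4.2] [ 0.6144 -0.0885  0.046 ] [ 0.6054 -0.0867  0.098 ]
case [161.3925188  200.85191314] [0.5594 0.3303 0.065 ] [[0.6501, 0.417], [0.6543, 0.2549], [0.4691, 0.2457], [0.465, 0.4052]]
case [217.44533199 190.2498159 ] [0.5946 0.1238 0.065 ] [[0.6859, 0.2052], [0.69, 0.0498], [0.5033, 0.0439], [0.4994, 0.1968]]
bar [160.9843352  232.15741587] 182.375 [[0.4829, 0.3853], [0.4871, 0.2805], [0.4266, 0.2765], [0.4224, 0.3807]]
bar [217.96290658 221.25514789] 177.91666666666666 [[0.5197, 0.1755], [0.5226, 0.0717], [0.4612, 0.0695], [0.4584, 0.1727]]
bar [229.61339806 164.46021238] 28.847222222222225 [[0.6966, 0.0982], [0.6991, 0.0591], [0.6849, 0.0582], [0.6824, 0.0972]]
bar [145.73092658 176.61863044] 27.347222222222225 [[0.6572, 0.4095], [0.6588, 0.3712], [0.6455, 0.3702], [0.6439, 0.4085]]
bar [172.70236039 174.88995394] 26.805555555555557 [[0.6609, 0.3088], [0.6634, 0.2719], [0.6503, 0.2707], [0.6478, 0.3076]]
bar [202.70583897 165.90796171] 26.680555555555557 [[0.6926, 0.1974], [0.6948, 0.1603], [0.6818, 0.1594], [0.6796, 0.1964]]
```

View pics/cb.png

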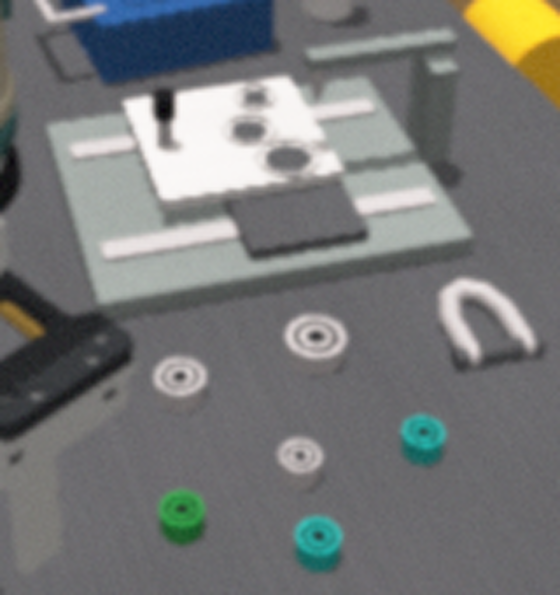

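```bash
cat >> h.py <<'E'
from scipy.spatial.transform import Rotation as Ro
def rel(wps):
    """wps: (x,y,z,yaw) world -> tool-axis shift & rz (mm-rounded)"""
    s=robot.state();R=Ro.from_euler('xyz',s['tcp_rot']);p=np.array(s['position'])
    for w in wps:
        d=R.inv().apply(np.array(w[:3])-p);r=(R.inv()*Ro.from_euler('xyz',[np.pi,0,w[3]])).as_rotvec()
        print('x %.4f y %.4f z %.4f  r %.3f %.3f %.3f'%(*d,*r))
def arc(bx,by,yaw,ths,dz=-.012):
    """TCP waypoints for the bar; bx,by bar at shut"""
    e=np.array([np.cos(yaw),np.sin(yaw)]);o=[]
    for t in ths:
        t=np.radians(t);h=.22-.22*np.cos(t)+.004*np.sin(t);z=.061+.22*np.sin(t)+.004*np.cos(t)
        o.append((bx+e[0]*h,by+e[1]*h,z+dz,np.pi/2+yaw))
    return o
E
python3 - <<'E'
from h import *
c=cam('top');b=cam('side')
print('arm end top',[plane(c,u,v,.135).round(4) for u,v in((298,176.5),(298.8,143))])
# nests -> carrier frame fit
N=np.array([plane(c,*q,.046)[:2] for q in((274.65,184.65),(287.34,190.73),(300.34,186.21))])
M=np.array([[.095,.048],[.075,0],[.095,-.048]])
A=M-M.mean(0);B=N-N.mean(0);H=A.T@B;th=np.arctan2(H[0,1]-H[1,0],np.trace(H));R=np.array([[np.cos(th),-np.sin(th)],[np.sin(th),np.cos(th)]])
k=N.mean(0)-R@M.mean(0);print('yaw',th,'knob',k,'res',N-(k+M@R.T))
print(proj(b,[*k,.098]),proj(b,[*k,.086]),proj(c,[*k,.098]))
cv2.imwrite('pics/p1.png',cv2.resize(c['img'][140:240,255:335],(480,600),interpolation=cv2.INTER_CUBIC))
cv2.imwrite('pics/p2.png',cv2.resize(b['img'][180:250,260:345],(800,659),interpolation=cv2.INTER_CUBIC)[:600])
rel([(.44,-.25,.2,1.6),(.467,.121,.2,1.6),(.467,.121,.053,1.6)])
E
```

```text
arm end top [array([ 0.6266, -0.1691,  0.135 ]), array([ 0.7489, -0.176 ,  0.135 ])]
yaw -0.08120991907375469 knob [ 0.51566384 -0.12881408] res [[ 1.02954223e-04  2.00949086e-04]
 [-6.58441973e-05 -3.13534910e-04]
 [-3.71100252e-05  1.12585823e-04]]
[251.18298702 205.86480132] [251.26333023 209.27067843] [286.98960928 209.00024826]
x 0.2954 y -0.2390 z 0.0053  r -0.000 -0.000 -1.169
x 0.4749 y -0.5648 z 0.0055  r -0.000 -0.000 -1.169
x 0.4749 y -0.5648 z 0.1525  r -0.000 -0.000 -1.169
```

View pics/p2.png

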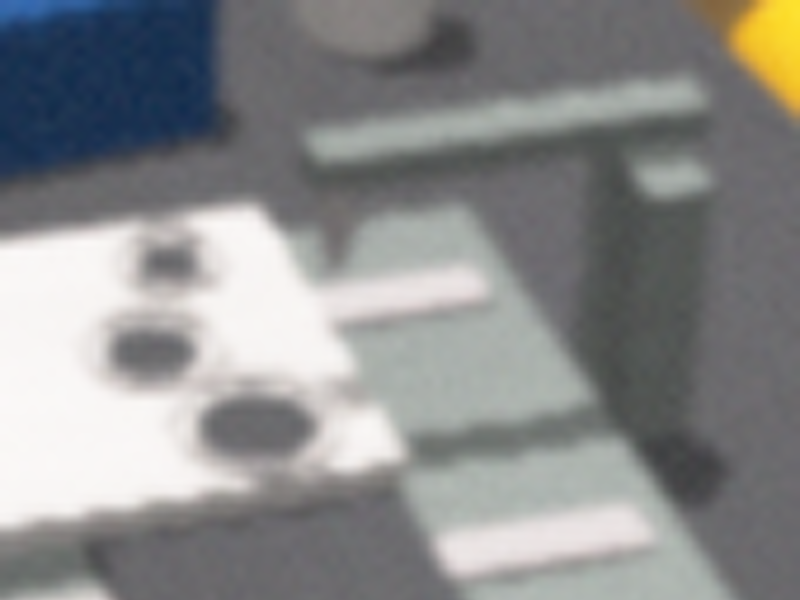

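View pics/p1.png

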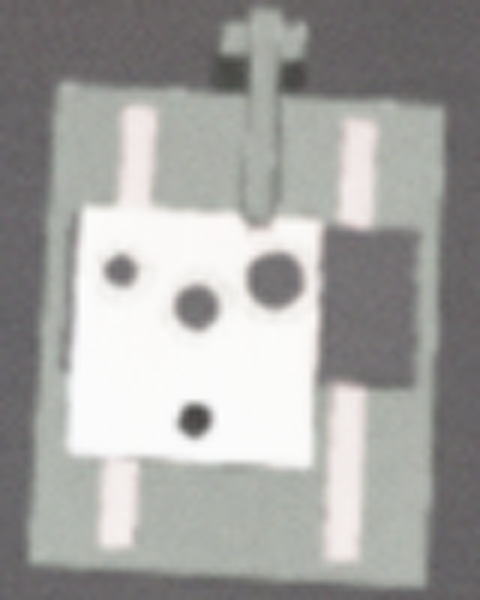

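Side crop: the pointer tip is at about (295.4,207.4). The top crop puts the arm end at (297.6,177.1). The carrier isn't at its near end (saddle about 0.05). First the lid test, on the right-hand case.

Call:
{"name": "apply_moves", "arguments": {"motion": [{"grip": 0.04,"x": 0.06,"y": -0.05,"z": 0.0055,"rz": -0.18},{"grip": 0.04,"x": 0.12,"y": -0.1,"z": 0.0055,"rz": -0.36},{"grip": 0.04,"x": 0.18,"y": -0.145,"z": 0.0055,"rz": -0.54},{"grip": 0.04,"x": 0.24,"y": -0.19,"z": 0.0055,"rz": -0.72},{"grip": 0.04,"x": 0.295,"y": -0.239,"z": 0.0055,"rz": -0.9},{"grip": 0.04,"x": 0.325,"y": -0.293,"z": 0.0055,"rz": -1.05},{"grip": 0.04,"x": 0.355,"y": -0.347,"z": 0.0055,"rz": -1.169},{"grip": 0.04,"x": 0.385,"y": -0.401,"z": 0.0055,"rz": -1.169},{"grip": 0.04,"x": 0.415,"y": -0.456,"z": 0.0055,"rz": -1.169},{"grip": 0.04,"x": 0.445,"y": -0.51,"z": 0.0055,"rz": -1.169},{"grip": 0.04,"x": 0.475,"y": -0.565,"z": 0.0055,"rz": -1.169},{"grip": 0.04,"x": 0.475,"y": -0.565,"z": 0.05,"rz": -1.169},{"grip": 0.04,"x": 0.475,"y": -0.565,"z": 0.05,"rz": -1.169},{"grip": 0.04,"x": 0.475,"y": -0.565,"z": 0.1,"rz": -1.169},{"grip": 0.04,"x": 0.475,"y": -0.565,"z": 0.1,"rz": -1.169},{"grip": 0.04,"x": 0.475,"y": -0.565,"z": 0.1,"rz": -1.169}]}}

```text
$.motion[0]: bad value
```

```bash
python3 - <<'E'
from h import *
s=robot.state();print(s['t'],s['position'],s['tcp_rot'],s['gripper_width'])
rel([(.467,.121,.053,1.6)]+arc(.467,.121,.03,[0,10,20,30,40,50,60]))
b=cam('side')
v=[plane(b,295.4,207.4,.085)]
c=cam('top')
print('tip side',v,'arm',[plane(c,297.6,177.1,.135),plane(c,298.8,142.9,.135)])
E
```

```text
0.35 [ 0.27138642 -0.59051255  0.20526853] [-3.14120683e+00  4.18846690e-05  4.30800222e-01] 0.09417540521328649
x 0.4749 y -0.5648 z 0.1525  r -0.000 -0.000 -1.169
x 0.4749 y -0.5648 z 0.1525  r -0.000 -0.000 -1.170
x 0.4786 y -0.5632 z 0.1143  r -0.000 -0.000 -1.170
x 0.4883 y -0.5591 z 0.0775  r -0.000 -0.000 -1.170
x 0.5038 y -0.5525 z 0.0430  r -0.000 -0.000 -1.170
x 0.5246 y -0.5437 z 0.0120  r -0.000 -0.000 -1.170
x 0.5500 y -0.5330 z -0.0146  r -0.000 -0.000 -1.170
x 0.5793 y -0.5206 z -0.0361  r -0.000 -0.000 -1.170
tip side [array([ 0.64251751, -0.16224673,  0.085     ])] arm [array([ 0.62449453, -0.16762339,  0.135     ]), array([ 0.74924355, -0.17601031,  0.135     ])]
```

Call:
{"name": "apply_moves", "arguments": {"motion": [{"grip": 0.04,"x": 0.06,"y": -0.05,"z": 0.0055,"rx": 0,"ry": 0,"rz": -0.18},{"grip": 0.04,"x": 0.12,"y": -0.1,"z": 0.0055,"rx": 0,"ry": 0,"rz": -0.36},{"grip": 0.04,"x": 0.18,"y": -0.145,"z": 0.0055,"rx": 0,"ry": 0,"rz": -0.54},{"grip": 0.04,"x": 0.24,"y": -0.19,"z": 0.0055,"rx": 0,"ry": 0,"rz": -0.72},{"grip": 0.04,"x": 0.295,"y": -0.239,"z": 0.0055,"rx": 0,"ry": 0,"rz": -0.9},{"grip": 0.04,"x": 0.325,"y": -0.293,"z": 0.0055,"rx": 0,"ry": 0,"rz": -1.05},{"grip": 0.04,"x": 0.355,"y": -0.347,"z": 0.0055,"rx": 0,"ry": 0,"rz": -1.169},{"grip": 0.04,"x": 0.385,"y": -0.401,"z": 0.0055,"rx": 0,"ry": 0,"rz": -1.169},{"grip": 0.04,"x": 0.415,"y": -0.456,"z": 0.0055,"rx": 0,"ry": 0,"rz": -1.169},{"grip": 0.04,"x": 0.445,"y": -0.51,"z": 0.0055,"rx": 0,"ry": 0,"rz": -1.169},{"grip": 0.04,"x": 0.475,"y": -0.565,"z": 0.0055,"rx": 0,"ry": 0,"rz": -1.169},{"grip": 0.04,"x": 0.475,"y": -0.565,"z": 0.05,"rx": 0,"ry": 0,"rz": -1.169},{"grip": 0.04,"x": 0.475,"y": -0.565,"z": 0.05,"rx": 0,"ry": 0,"rz": -1.169},{"grip": 0.04,"x": 0.475,"y": -0.565,"z": 0.1,"rx": 0,"ry": 0,"rz": -1.169},{"grip": 0.04,"x": 0.475,"y": -0.565,"z": 0.1,"rx": 0,"ry": 0,"rz": -1.169},{"grip": 0.04,"x": 0.475,"y": -0.565,"z": 0.1,"rx": 0,"ry": 0,"rz": -1.169}]}}

```text
t: 2.45
position: [0.4679, 0.1204, 0.1066]
tcp_rot: [3.14, 0.0, 1.598]
wrist_force: [0.1, 0.1, 0.4]
gripper_width: 0.0402
```

```bash
python3 - <<'E'
from h import *
s=robot.state();print(s['t'],s['position'],s['tcp_rot'],s['gripper_width'])
rel([(.467,.121,.053,1.6)]+arc(.467,.121,.03,[0,10,20,30,40,50,60]))
E
```

```text
2.45 [0.46791078 0.12041231 0.10661451] [3.14048355e+00 1.81685005e-04 1.59837773e+00] 0.04022914675549727
x 0.0006 y -0.0010 z 0.0536  r 0.001 0.000 -0.002
x 0.0006 y -0.0010 z 0.0536  r 0.001 0.000 -0.002
x 0.0006 y 0.0031 z 0.0155  r 0.001 0.000 -0.002
x 0.0006 y 0.0138 z -0.0214  r 0.001 0.000 -0.002
x 0.0007 y 0.0306 z -0.0558  r 0.001 0.000 -0.002
x 0.0007 y 0.0532 z -0.0868  r 0.001 0.000 -0.002
x 0.0008 y 0.0809 z -0.1134  r 0.001 0.000 -0.002
x 0.0009 y 0.1127 z -0.1348  r 0.001 0.000 -0.002
```

Call:
{"name": "apply_moves", "arguments": {"newtons": 25, "motion": [{"grip": 0.04,"x": 0,"y": 0,"z": 0.054,"rx": 0,"ry": 0,"rz": 0},{"grip": 0.04,"x": 0,"y": 0,"z": 0.054,"rx": 0,"ry": 0,"rz": 0},{"grip": 0.0,"x": 0,"y": 0,"z": 0.054,"rx": 0,"ry": 0,"rz": 0},{"grip": 0.0,"x": 0,"y": 0,"z": 0.054,"rx": 0,"ry": 0,"rz": 0},{"grip": 0.0,"x": 0,"y": 0,"z": 0.054,"rx": 0,"ry": 0,"rz": 0},{"grip": 0.0,"x": 0,"y": 0.001,"z": 0.035,"rx": 0,"ry": 0,"rz": 0},{"grip": 0.0,"x": 0,"y": 0.003,"z": 0.0155,"rx": 0,"ry": 0,"rz": 0},{"grip": 0.0,"x": 0,"y": 0.007,"z": -0.003,"rx": 0,"ry": 0,"rz": 0},{"grip": 0.0,"x": 0,"y": 0.014,"z": -0.0215,"rx": 0,"ry": 0,"rz": 0},{"grip": 0.0,"x": 0,"y": 0.021,"z": -0.039,"rx": 0,"ry": 0,"rz": 0},{"grip": 0.0,"x": 0,"y": 0.0305,"z": -0.056,"rx": 0,"ry": 0,"rz": 0},{"grip": 0.0,"x": 0,"y": 0.041,"z": -0.072,"rx": 0,"ry": 0,"rz": 0},{"grip": 0.0,"x": 0,"y": 0.053,"z": -0.087,"rx": 0,"ry": 0,"rz": 0},{"grip": 0.0,"x": 0,"y": 0.0665,"z": -0.101,"rx": 0,"ry": 0,"rz": 0},{"grip": 0.0,"x": 0,"y": 0.081,"z": -0.1135,"rx": 0,"ry": 0,"rz": 0},{"grip": 0.0,"x": 0,"y": 0.096,"z": -0.125,"rx": 0,"ry": 0,"rz": 0},{"grip": 0.0,"x": 0,"y": 0.1125,"z": -0.135,"rx": 0,"ry": 0,"rz": 0},{"grip": 0.0,"x": 0,"y": 0.1125,"z": -0.135,"rx": 0,"ry": 0,"rz": 0},{"grip": 0.0,"x": 0,"y": 0.1125,"z": -0.135,"rx": 0,"ry": 0,"rz": 0}]}}

```text
t: 4.82
position: [0.5756, 0.1243, 0.2439]
tcp_rot: [-3.136, 0.001, 1.6]
wrist_force: [-13.4, -2.6, 21.1]
gripper_width: 0.0089
```

Call:
{"name": "apply_moves", "arguments": {"motion": [{"grip": 0.045,"x": 0,"y": 0,"z": 0,"rx": 0,"ry": 0,"rz": 0},{"grip": 0.045,"x": 0,"y": 0,"z": 0,"rx": 0,"ry": 0,"rz": 0},{"grip": 0.045,"x": 0,"y": 0,"z": 0,"rx": 0,"ry": 0,"rz": 0},{"grip": 0.045,"x": 0,"y": 0,"z": -0.05,"rx": 0,"ry": 0,"rz": 0},{"grip": 0.045,"x": 0,"y": 0,"z": -0.05,"rx": 0,"ry": 0,"rz": 0}]}}

```text
t: 5.45
position: [0.5822, 0.1253, 0.2939]
tcp_rot: [3.134, -0.002, 1.599]
wrist_force: [-0.6, -0.3, 0.2]
gripper_width: 0.0446
```

```bash
python3 - <<'E'
from h import *
b=cam('side');cv2.imwrite('pics/s1.png',b['img'][100:260,180:340])
E
```

Call:
{"name": "apply_moves", "arguments": {"motion": [{"grip": 0.045,"x": 0,"y": 0,"z": 0,"rx": 0,"ry": 0,"rz": 0},{"grip": 0.045,"x": 0,"y": 0,"z": 0,"rx": 0,"ry": 0,"rz": 0},{"grip": 0.045,"x": 0,"y": 0,"z": 0,"rx": 0,"ry": 0,"rz": 0},{"grip": 0.045,"x": 0,"y": 0,"z": 0,"rx": 0,"ry": 0,"rz": 0},{"grip": 0.045,"x": 0,"y": 0,"z": 0,"rx": 0,"ry": 0,"rz": 0},{"grip": 0.045,"x": 0,"y": 0,"z": 0,"rx": 0,"ry": 0,"rz": 0},{"grip": 0.045,"x": 0,"y": 0,"z": 0,"rx": 0,"ry": 0,"rz": 0},{"grip": 0.045,"x": 0,"y": 0,"z": 0,"rx": 0,"ry": 0,"rz": 0},{"grip": 0.045,"x": 0,"y": 0,"z": 0,"rx": 0,"ry": 0,"rz": 0},{"grip": 0.045,"x": 0,"y": 0,"z": 0,"rx": 0,"ry": 0,"rz": 0},{"grip": 0.045,"x": 0,"y": 0,"z": 0,"rx": 0,"ry": 0,"rz": 0},{"grip": 0.045,"x": 0,"y": 0,"z": 0,"rx": 0,"ry": 0,"rz": 0},{"grip": 0.045,"x": 0,"y": 0,"z": 0,"rx": 0,"ry": 0,"rz": 0},{"grip": 0.045,"x": 0,"y": 0,"z": 0,"rx": 0,"ry": 0,"rz": 0},{"grip": 0.045,"x": 0,"y": 0,"z": 0,"rx": 0,"ry": 0,"rz": 0},{"grip": 0.045,"x": 0,"y": 0,"z": 0,"rx": 0,"ry": 0,"rz": 0},{"grip": 0.045,"x": 0,"y": 0,"z": 0,"rx": 0,"ry": 0,"rz": 0},{"grip": 0.045,"x": 0,"y": 0,"z": 0,"rx": 0,"ry": 0,"rz": 0},{"grip": 0.045,"x": 0,"y": 0,"z": 0,"rx": 0,"ry": 0,"rz": 0},{"grip": 0.045,"x": 0,"y": 0,"z": 0,"rx": 0,"ry": 0,"rz": 0}]}}

```text
t: 8.0
position: [0.5796, 0.1244, 0.2905]
tcp_rot: [3.142, 0.0, 1.6]
wrist_force: [-0.7, 0.9, -0.3]
gripper_width: 0.0451
```

```bash
python3 - <<'E'
from h import *
b=cam('side');cv2.imwrite('pics/s12.png',cv2.resize(np.hstack([cv2.imread('pics/s1.png'),b['img'][100:260,180:340]]),(800,400)))
s=robot.state();print(s['t'],s['position'],s['wrist_force'])
E
```

```text
8.05 [0.57963342 0.12436729 0.29049332] [ 0.57542458  0.411355   -0.12227572]
```

View pics/s12.png

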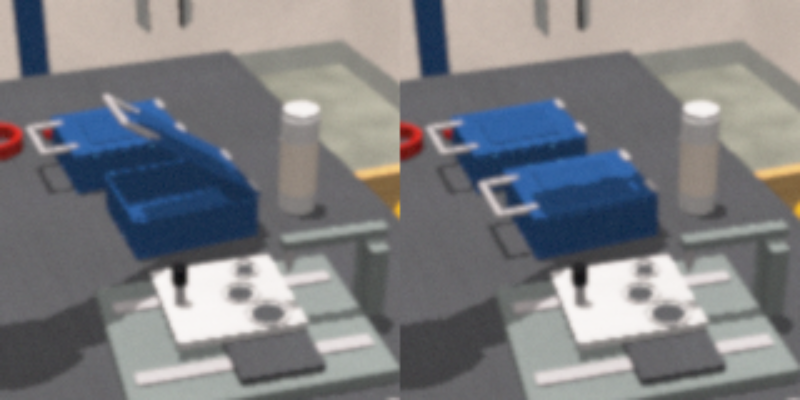

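The right-hand lid was up just after release and had sunk shut three seconds later, so it has the worn hinge. Now I'll test the left-hand one.

```bash
python3 - <<'E'
from h import *
rel([(.428,.329,.22,1.61)]+arc(.428,.329,.04,[0,5,10,15,20,25,30,35,40,45,50,55,60]))
E
```

```text
x 0.2089 y -0.1456 z 0.0705  r 0.000 0.000 -0.010
x 0.2089 y -0.1457 z 0.2375  r 0.000 0.000 -0.011
x 0.2090 y -0.1445 z 0.2183  r 0.000 0.000 -0.011
x 0.2090 y -0.1416 z 0.1993  r 0.000 0.000 -0.011
x 0.2090 y -0.1371 z 0.1807  r 0.000 0.000 -0.011
x 0.2091 y -0.1310 z 0.1625  r 0.000 0.000 -0.011
x 0.2092 y -0.1233 z 0.1449  r 0.000 0.000 -0.011
x 0.2093 y -0.1142 z 0.1280  r 0.000 0.000 -0.011
x 0.2094 y -0.1036 z 0.1120  r 0.000 0.000 -0.011
x 0.2095 y -0.0916 z 0.0970  r 0.000 0.000 -0.011
x 0.2097 y -0.0784 z 0.0831  r 0.000 0.000 -0.011
x 0.2098 y -0.0640 z 0.0704  r 0.000 0.000 -0.011
x 0.2100 y -0.0486 z 0.0590  r 0.000 0.000 -0.011
x 0.2102 y -0.0322 z 0.0490  r 0.000 0.000 -0.011
```

Call:
{"name": "apply_moves", "arguments": {"motion": [{"grip": 0.04,"x": 0.045,"y": -0.032,"z": 0.015,"rx": 0,"ry": 0,"rz": 0},{"grip": 0.04,"x": 0.09,"y": -0.065,"z": 0.03,"rx": 0,"ry": 0,"rz": -0.01},{"grip": 0.04,"x": 0.135,"y": -0.095,"z": 0.045,"rx": 0,"ry": 0,"rz": -0.01},{"grip": 0.04,"x": 0.18,"y": -0.13,"z": 0.06,"rx": 0,"ry": 0,"rz": -0.01},{"grip": 0.04,"x": 0.209,"y": -0.146,"z": 0.1,"rx": 0,"ry": 0,"rz": -0.01},{"grip": 0.04,"x": 0.209,"y": -0.146,"z": 0.15,"rx": 0,"ry": 0,"rz": -0.01},{"grip": 0.04,"x": 0.209,"y": -0.146,"z": 0.2,"rx": 0,"ry": 0,"rz": -0.01},{"grip": 0.04,"x": 0.209,"y": -0.146,"z": 0.2375,"rx": 0,"ry": 0,"rz": -0.01},{"grip": 0.04,"x": 0.209,"y": -0.146,"z": 0.2375,"rx": 0,"ry": 0,"rz": -0.01},{"grip": 0.04,"x": 0.209,"y": -0.146,"z": 0.2375,"rx": 0,"ry": 0,"rz": -0.01},{"grip": 0.0,"x": 0.209,"y": -0.146,"z": 0.2375,"rx": 0,"ry": 0,"rz": -0.01},{"grip": 0.0,"x": 0.209,"y": -0.146,"z": 0.2375,"rx": 0,"ry": 0,"rz": -0.01},{"grip": 0.0,"x": 0.209,"y": -0.146,"z": 0.2375,"rx": 0,"ry": 0,"rz": -0.01},{"grip": 0.0,"x": 0.209,"y": -0.146,"z": 0.2375,"rx": 0,"ry": 0,"rz": -0.01}]}}

```text
t: 9.8
position: [0.4321, 0.3296, 0.0541]
tcp_rot: [3.135, -0.003, 1.608]
wrist_force: [7.8, -0.2, -1.2]
gripper_width: 0.0089
```

Call:
{"name": "apply_moves", "arguments": {"motion": [{"grip": 0.0,"x": 0,"y": 0.005,"z": -0.01,"rx": 0,"ry": 0,"rz": 0},{"grip": 0.0,"x": 0,"y": 0.006,"z": -0.019,"rx": 0,"ry": 0,"rz": 0},{"grip": 0.0,"x": 0,"y": 0.009,"z": -0.038,"rx": 0,"ry": 0,"rz": 0},{"grip": 0.0,"x": 0,"y": 0.0135,"z": -0.057,"rx": 0,"ry": 0,"rz": 0},{"grip": 0.0,"x": 0,"y": 0.0195,"z": -0.075,"rx": 0,"ry": 0,"rz": 0},{"grip": 0.0,"x": 0,"y": 0.027,"z": -0.0925,"rx": 0,"ry": 0,"rz": 0},{"grip": 0.0,"x": 0,"y": 0.036,"z": -0.1095,"rx": 0,"ry": 0,"rz": 0},{"grip": 0.0,"x": 0,"y": 0.047,"z": -0.1255,"rx": 0,"ry": 0,"rz": 0},{"grip": 0.0,"x": 0.001,"y": 0.059,"z": -0.1405,"rx": 0,"ry": 0,"rz": 0},{"grip": 0.0,"x": 0.001,"y": 0.072,"z": -0.1545,"rx": 0,"ry": 0,"rz": 0},{"grip": 0.0,"x": 0.001,"y": 0.0865,"z": -0.167,"rx": 0,"ry": 0,"rz": 0},{"grip": 0.0,"x": 0.001,"y": 0.102,"z": -0.1785,"rx": 0,"ry": 0,"rz": 0},{"grip": 0.0,"x": 0.001,"y": 0.1185,"z": -0.1885,"rx": 0,"ry": 0,"rz": 0},{"grip": 0.0,"x": 0.001,"y": 0.1185,"z": -0.1885,"rx": 0,"ry": 0,"rz": 0},{"grip": 0.04,"x": 0.001,"y": 0.1185,"z": -0.1885,"rx": 0,"ry": 0,"rz": 0},{"grip": 0.04,"x": 0.001,"y": 0.1185,"z": -0.1885,"rx": 0,"ry": 0,"rz": 0},{"grip": 0.04,"x": 0.001,"y": 0.1185,"z": -0.1885,"rx": 0,"ry": 0,"rz": 0},{"grip": 0.04,"x": 0.001,"y": 0.1185,"z": -0.235,"rx": 0,"ry": 0,"rz": 0},{"grip": 0.04,"x": 0.001,"y": 0.1185,"z": -0.235,"rx": 0,"ry": 0,"rz": 0}]}}

```text
t: 12.18
position: [0.5476, 0.3362, 0.2914]
tcp_rot: [3.136, -0.004, 1.609]
wrist_force: [-0.7, 0.0, -0.8]
gripper_width: 0.0399
```

```bash
python3 - <<'E'
from h import *
b=cam('side');cv2.imwrite('pics/s3.png',b['img'][80:240,150:310])
for a,p in rings(cam('top')): print('ring',round(a,1),p.round(4))
E
```

```text
ring 132.8 [ 0.5563 -0.3615  0.018 ]
ring 96.6 [ 0.4248 -0.3361  0.018 ]
ring 55.5 [ 0.5009 -0.4631  0.018 ]
```

Call:
{"name": "apply_moves", "arguments": {"motion": [{"grip": 0.04,"x": 0,"y": 0,"z": 0,"rx": 0,"ry": 0,"rz": 0},{"grip": 0.04,"x": 0,"y": 0,"z": 0,"rx": 0,"ry": 0,"rz": 0},{"grip": 0.04,"x": 0,"y": 0,"z": 0,"rx": 0,"ry": 0,"rz": 0},{"grip": 0.04,"x": 0,"y": 0,"z": 0,"rx": 0,"ry": 0,"rz": 0},{"grip": 0.04,"x": 0,"y": 0,"z": 0,"rx": 0,"ry": 0,"rz": 0},{"grip": 0.04,"x": 0,"y": 0,"z": 0,"rx": 0,"ry": 0,"rz": 0},{"grip": 0.04,"x": 0,"y": 0,"z": 0,"rx": 0,"ry": 0,"rz": 0},{"grip": 0.04,"x": 0,"y": 0,"z": 0,"rx": 0,"ry": 0,"rz": 0},{"grip": 0.04,"x": 0,"y": 0,"z": 0,"rx": 0,"ry": 0,"rz": 0},{"grip": 0.04,"x": 0,"y": 0,"z": 0,"rx": 0,"ry": 0,"rz": 0},{"grip": 0.04,"x": 0,"y": 0,"z": 0,"rx": 0,"ry": 0,"rz": 0},{"grip": 0.04,"x": 0,"y": 0,"z": 0,"rx": 0,"ry": 0,"rz": 0},{"grip": 0.04,"x": 0,"y": 0,"z": 0,"rx": 0,"ry": 0,"rz": 0},{"grip": 0.04,"x": 0,"y": 0,"z": 0,"rx": 0,"ry": 0,"rz": 0},{"grip": 0.04,"x": 0,"y": 0,"z": 0,"rx": 0,"ry": 0,"rz": 0},{"grip": 0.04,"x": 0,"y": 0,"z": 0,"rx": 0,"ry": 0,"rz": 0},{"grip": 0.04,"x": 0,"y": 0,"z": 0,"rx": 0,"ry": 0,"rz": 0},{"grip": 0.04,"x": 0,"y": 0,"z": 0,"rx": 0,"ry": 0,"rz": 0},{"grip": 0.04,"x": 0,"y": 0,"z": 0,"rx": 0,"ry": 0,"rz": 0},{"grip": 0.04,"x": 0,"y": 0,"z": 0,"rx": 0,"ry": 0,"rz": 0}]}}

```text
t: 14.78
position: [0.546, 0.3347, 0.288]
tcp_rot: [3.142, 0.0, 1.61]
wrist_force: [-0.3, 0.2, 0.4]
gripper_width: 0.0403
```

```bash
python3 - <<'E'
from h import *
b=cam('side');cv2.imwrite('pics/s34.png',cv2.resize(np.hstack([cv2.imread('pics/s3.png'),b['img'][80:240,150:310]]),(800,400)))
s=robot.state();print(s['t'],s['position'],s['wrist_force'])
e=arc(.4335,.329,.04,[60,65,70,75,78]);print(np.round(e,4)); rel(e)
E
```

```text
14.825 [0.54597217 0.33467125 0.28799694] [ 0.89533704 -0.15187903 -1.14813268]
[[0.5469 0.3335 0.2415 1.6108]
 [0.564  0.3342 0.2501 1.6108]
 [0.5819 0.3349 0.2571 1.6108]
 [0.6003 0.3357 0.2625 1.6108]
 [0.6115 0.3361 0.265  1.6108]]
x -0.0012 y 0.0009 z 0.0465  r 0.000 -0.000 -0.001
x -0.0012 y 0.0180 z 0.0379  r 0.000 -0.000 -0.001
x -0.0011 y 0.0359 z 0.0309  r 0.000 -0.000 -0.001
x -0.0011 y 0.0543 z 0.0255  r 0.000 -0.000 -0.001
x -0.0011 y 0.0656 z 0.0230  r 0.000 -0.000 -0.001
```

View pics/s34.png

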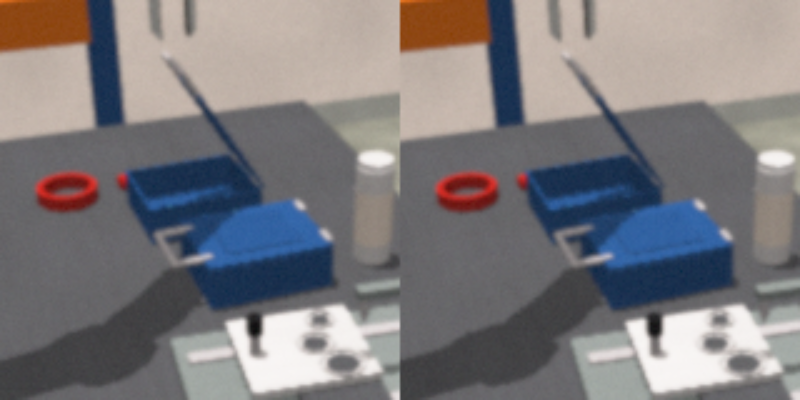

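The left-hand lid stood at about 60° for over 3 s without moving, so its hinge is sound. The medium bearing has been knocked to about (0.425,-0.336). I'll raise the sound lid further, to about 77°.

Call:
{"name": "apply_moves", "arguments": {"motion": [{"grip": 0.04,"x": 0,"y": 0.001,"z": 0.046,"rx": 0,"ry": 0,"rz": 0},{"grip": 0.04,"x": 0,"y": 0.001,"z": 0.046,"rx": 0,"ry": 0,"rz": 0},{"grip": 0.0,"x": 0,"y": 0.001,"z": 0.046,"rx": 0,"ry": 0,"rz": 0},{"grip": 0.0,"x": 0,"y": 0.001,"z": 0.046,"rx": 0,"ry": 0,"rz": 0},{"grip": 0.0,"x": 0,"y": 0.001,"z": 0.046,"rx": 0,"ry": 0,"rz": 0},{"grip": 0.0,"x": 0,"y": 0.018,"z": 0.038,"rx": 0,"ry": 0,"rz": 0},{"grip": 0.0,"x": 0,"y": 0.036,"z": 0.031,"rx": 0,"ry": 0,"rz": 0},{"grip": 0.0,"x": 0,"y": 0.054,"z": 0.0255,"rx": 0,"ry": 0,"rz": 0},{"grip": 0.0,"x": 0,"y": 0.063,"z": 0.0235,"rx": 0,"ry": 0,"rz": 0},{"grip": 0.0,"x": 0,"y": 0.063,"z": 0.0235,"rx": 0,"ry": 0,"rz": 0},{"grip": 0.04,"x": 0,"y": 0.063,"z": 0.0235,"rx": 0,"ry": 0,"rz": 0},{"grip": 0.04,"x": 0,"y": 0.063,"z": 0.0235,"rx": 0,"ry": 0,"rz": 0},{"grip": 0.04,"x": 0,"y": 0.063,"z": -0.03,"rx": 0,"ry": 0,"rz": 0},{"grip": 0.04,"x": 0.05,"y": 0.03,"z": -0.05,"rx": 0,"ry": 0,"rz": 0},{"grip": 0.04,"x": 0.05,"y": 0.03,"z": -0.05,"rx": 0,"ry": 0,"rz": 0}]}}

```text
t: 16.7
position: [0.5703, 0.3921, 0.3406]
tcp_rot: [3.141, -0.006, 1.618]
wrist_force: [-0.3, 0.5, -0.6]
gripper_width: 0.0401
```

```bash
python3 - <<'E'
from h import *
s=robot.state();print(s['t'],s['position'],s['tcp_rot'])
y=np.pi/2-.08
rel([(.5155,-.129,.2,y),(.5155,-.129,.071,y)])
E
```

```text
16.7 [0.5702633  0.39209354 0.34055691] [ 3.140867   -0.00634903  1.61814638]
x -0.5188 y -0.0795 z 0.1372  r 0.000 -0.006 0.127
x -0.5196 y -0.0796 z 0.2662  r 0.000 -0.006 0.127
```

Call:
{"name": "apply_moves", "arguments": {"motion": [{"grip": 0.05,"x": 0,"y": -0.05,"z": 0,"rx": 0,"ry": 0,"rz": 0.0},{"grip": 0.05,"x": -0.06,"y": -0.08,"z": 0,"rx": 0,"ry": 0,"rz": 0.03},{"grip": 0.05,"x": -0.12,"y": -0.08,"z": 0,"rx": 0,"ry": 0,"rz": 0.06},{"grip": 0.05,"x": -0.18,"y": -0.08,"z": 0.01,"rx": 0,"ry": 0,"rz": 0.09},{"grip": 0.05,"x": -0.24,"y": -0.08,"z": 0.02,"rx": 0,"ry": 0,"rz": 0.127},{"grip": 0.05,"x": -0.3,"y": -0.08,"z": 0.04,"rx": 0,"ry": 0,"rz": 0.127},{"grip": 0.05,"x": -0.355,"y": -0.08,"z": 0.06,"rx": 0,"ry": 0,"rz": 0.127},{"grip": 0.05,"x": -0.41,"y": -0.08,"z": 0.08,"rx": 0,"ry": 0,"rz": 0.127},{"grip": 0.05,"x": -0.465,"y": -0.08,"z": 0.1,"rx": 0,"ry": 0,"rz": 0.127},{"grip": 0.05,"x": -0.519,"y": -0.08,"z": 0.12,"rx": 0,"ry": 0,"rz": 0.127},{"grip": 0.05,"x": -0.519,"y": -0.08,"z": 0.15,"rx": 0,"ry": 0,"rz": 0.127},{"grip": 0.05,"x": -0.519,"y": -0.08,"z": 0.2,"rx": 0,"ry": 0,"rz": 0.127},{"grip": 0.05,"x": -0.519,"y": -0.08,"z": 0.22,"rx": 0,"ry": 0,"rz": 0.127},{"grip": 0.05,"x": -0.519,"y": -0.08,"z": 0.22,"rx": 0,"ry": 0,"rz": 0.127}]}}

```text
t: 18.45
position: [0.5127, -0.1361, 0.1164]
tcp_rot: [-3.138, -0.0, 1.483]
wrist_force: [-0.6, -0.1, -0.5]
gripper_width: 0.0501
```

```bash
python3 - <<'E'
from h import *
s=robot.state();print(s['t'],s['position'],s['tcp_rot'])
y=np.pi/2-.08
rel([(.5155,-.129,.072,y),(.4637,-.1248,.072,y)])
E
```

```text
18.45 [ 0.51269771 -0.1361259   0.11635878] [-3.13762437e+00 -2.72989551e-04  1.48257898e+00]
x 0.0073 y 0.0023 z 0.0444  r -0.004 -0.000 -0.008
x 0.0070 y -0.0496 z 0.0446  r -0.004 -0.000 -0.008
```

Call:
{"name": "apply_moves", "arguments": {"newtons": 30, "motion": [{"grip": 0.05,"x": 0.007,"y": 0.002,"z": 0.02,"rx": 0,"ry": 0,"rz": -0.008},{"grip": 0.05,"x": 0.007,"y": 0.002,"z": 0.045,"rx": 0,"ry": 0,"rz": -0.008},{"grip": 0.05,"x": 0.007,"y": 0.002,"z": 0.045,"rx": 0,"ry": 0,"rz": -0.008},{"grip": 0.01,"x": 0.007,"y": 0.002,"z": 0.045,"rx": 0,"ry": 0,"rz": -0.008},{"grip": 0.01,"x": 0.007,"y": 0.002,"z": 0.045,"rx": 0,"ry": 0,"rz": -0.008},{"grip": 0.01,"x": 0.007,"y": 0.002,"z": 0.045,"rx": 0,"ry": 0,"rz": -0.008},{"grip": 0.01,"x": 0.007,"y": -0.008,"z": 0.045,"rx": 0,"ry": 0,"rz": -0.008},{"grip": 0.01,"x": 0.007,"y": -0.018,"z": 0.045,"rx": 0,"ry": 0,"rz": -0.008},{"grip": 0.01,"x": 0.007,"y": -0.028,"z": 0.045,"rx": 0,"ry": 0,"rz": -0.008},{"grip": 0.01,"x": 0.007,"y": -0.038,"z": 0.045,"rx": 0,"ry": 0,"rz": -0.008},{"grip": 0.01,"x": 0.007,"y": -0.048,"z": 0.045,"rx": 0,"ry": 0,"rz": -0.008},{"grip": 0.01,"x": 0.007,"y": -0.053,"z": 0.045,"rx": 0,"ry": 0,"rz": -0.008},{"grip": 0.01,"x": 0.007,"y": -0.053,"z": 0.045,"rx": 0,"ry": 0,"rz": -0.008},{"grip": 0.01,"x": 0.007,"y": -0.053,"z": 0.045,"rx": 0,"ry": 0,"rz": -0.008}]}}

```text
t: 20.2
position: [0.4662, -0.1246, 0.0736]
tcp_rot: [3.133, -0.0, 1.491]
wrist_force: [8.2, -1.6, -2.9]
gripper_width: 0.0211
```

```bash
python3 - <<'E'
from h import *
s=robot.state();print(s['t'],s['position'],s['tcp_rot'],s['wrist_force'],s['gripper_width'])
b=cam('side');c=cam('top')
cv2.imwrite('pics/s5.png',cv2.resize(b['img'][160:270,200:345],(791,600),interpolation=cv2.INTER_CUBIC))
E
```

```text
20.2 [ 0.46617656 -0.12455912  0.07358904] [ 3.13320131e+00 -2.78138438e-04  1.49104031e+00] [ 8.21525396 -1.63980858 -2.86625807] 0.02110952609094743
```

View pics/s5.png

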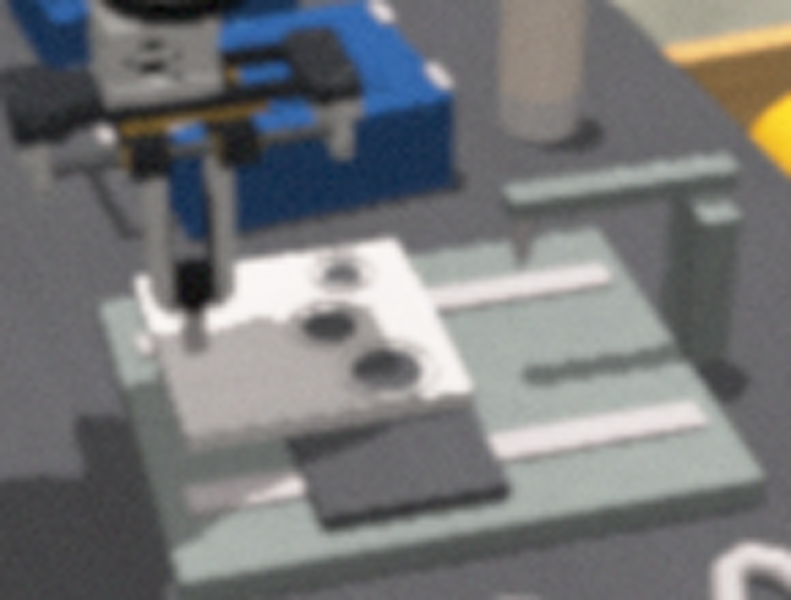

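The carrier is at its near stop. The pointer tip in the side view is at about (295.3,208.7). Next is the large bearing.

```bash
python3 - <<'E'
from h import *
c=cam('top');b=cam('side')
print(plane(b,295.3,208.7,.085))
R=rings(c);
for a,p in R: print('ring',round(a,1),p.round(4))
L=R[0][1]
rel([(.466,-.1246,.2,1.49),(L[0],L[1],.2,-.08),(L[0],L[1],.0065,-.08)])
E
```

```text
[ 0.63947444 -0.16853131  0.085     ]
ring 135.0 [ 0.5563 -0.3616  0.018 ]
ring 98.4 [ 0.4248 -0.3362  0.018 ]
ring 56.9 [ 0.501  -0.4631  0.018 ]
x -0.0001 y 0.0009 z -0.1264  r 0.008 -0.000 0.001
x -0.2291 y 0.1097 z -0.1256  r 0.006 -0.007 1.571
x -0.2292 y 0.1081 z 0.0679  r 0.006 -0.007 1.571
```

Call:
{"name": "apply_moves", "arguments": {"motion": [{"grip": 0.065,"x": 0,"y": 0.002,"z": 0,"rx": 0,"ry": 0,"rz": 0},{"grip": 0.065,"x": 0,"y": 0.002,"z": 0,"rx": 0,"ry": 0,"rz": 0},{"grip": 0.065,"x": 0,"y": 0.002,"z": -0.06,"rx": 0,"ry": 0,"rz": 0},{"grip": 0.065,"x": 0,"y": 0.002,"z": -0.12,"rx": 0,"ry": 0,"rz": 0},{"grip": 0.065,"x": -0.05,"y": 0.02,"z": -0.125,"rx": 0,"ry": 0,"rz": 0.18},{"grip": 0.065,"x": -0.1,"y": 0.05,"z": -0.125,"rx": 0,"ry": 0,"rz": 0.36},{"grip": 0.065,"x": -0.15,"y": 0.08,"z": -0.125,"rx": 0,"ry": 0,"rz": 0.54},{"grip": 0.065,"x": -0.2,"y": 0.1,"z": -0.125,"rx": 0,"ry": 0,"rz": 0.72},{"grip": 0.065,"x": -0.229,"y": 0.11,"z": -0.125,"rx": 0,"ry": 0,"rz": 0.9},{"grip": 0.065,"x": -0.229,"y": 0.11,"z": -0.125,"rx": 0,"ry": 0,"rz": 1.08},{"grip": 0.065,"x": -0.229,"y": 0.11,"z": -0.125,"rx": 0,"ry": 0,"rz": 1.26},{"grip": 0.065,"x": -0.229,"y": 0.11,"z": -0.125,"rx": 0,"ry": 0,"rz": 1.44},{"grip": 0.065,"x": -0.229,"y": 0.11,"z": -0.1,"rx": 0,"ry": 0,"rz": 1.571},{"grip": 0.065,"x": -0.229,"y": 0.11,"z": -0.05,"rx": 0,"ry": 0,"rz": 1.571},{"grip": 0.065,"x": -0.229,"y": 0.11,"z": 0.0,"rx": 0,"ry": 0,"rz": 1.571},{"grip": 0.065,"x": -0.229,"y": 0.11,"z": 0.0,"rx": 0,"ry": 0,"rz": 1.571},{"grip": 0.065,"x": -0.229,"y": 0.11,"z": 0.0,"rx": 0,"ry": 0,"rz": 1.571}]}}

```text
t: 22.52
position: [0.5538, -0.3618, 0.0743]
tcp_rot: [3.141, -0.001, -0.08]
wrist_force: [0.1, 0.9, 1.1]
gripper_width: 0.0651
```

```bash
python3 - <<'E'
from h import *
s=robot.state();print(s['t'],s['position'],s['tcp_rot'],s['joint_pos'].round(2))
rel([(.5563,-.3616,.0065,-.08),(.5563,-.3616,.0065,1.49)])
E
```

```text
22.525 [ 0.55380981 -0.36179809  0.07429105] [ 3.14102624e+00 -9.27038177e-04 -8.04786560e-02] [ 0.45  0.8   0.14  1.6  -0.15  0.76 -0.99]
x 0.0024 y -0.0004 z 0.0678  r 0.001 -0.001 -0.000
x 0.0024 y -0.0004 z 0.0678  r 0.001 -0.000 -1.570
```

Call:
{"name": "apply_moves", "arguments": {"newtons": 20, "motion": [{"grip": 0.065,"x": 0.0025,"y": 0,"z": 0.04,"rx": 0,"ry": 0,"rz": 0},{"grip": 0.065,"x": 0.0025,"y": 0,"z": 0.068,"rx": 0,"ry": 0,"rz": 0},{"grip": 0.065,"x": 0.0025,"y": 0,"z": 0.068,"rx": 0,"ry": 0,"rz": 0},{"grip": 0.03,"x": 0.0025,"y": 0,"z": 0.068,"rx": 0,"ry": 0,"rz": 0},{"grip": 0.03,"x": 0.0025,"y": 0,"z": 0.068,"rx": 0,"ry": 0,"rz": 0},{"grip": 0.03,"x": 0.0025,"y": 0,"z": 0.068,"rx": 0,"ry": 0,"rz": 0},{"grip": 0.065,"x": 0.0025,"y": 0,"z": 0.068,"rx": 0,"ry": 0,"rz": 0},{"grip": 0.065,"x": 0.0025,"y": 0,"z": 0.068,"rx": 0,"ry": 0,"rz": 0},{"grip": 0.065,"x": 0.0025,"y": 0,"z": 0.068,"rx": 0,"ry": 0,"rz": -0.18},{"grip": 0.065,"x": 0.0025,"y": 0,"z": 0.068,"rx": 0,"ry": 0,"rz": -0.36},{"grip": 0.065,"x": 0.0025,"y": 0,"z": 0.068,"rx": 0,"ry": 0,"rz": -0.54},{"grip": 0.065,"x": 0.0025,"y": 0,"z": 0.068,"rx": 0,"ry": 0,"rz": -0.72},{"grip": 0.065,"x": 0.0025,"y": 0,"z": 0.068,"rx": 0,"ry": 0,"rz": -0.9},{"grip": 0.065,"x": 0.0025,"y": 0,"z": 0.068,"rx": 0,"ry": 0,"rz": -1.08},{"grip": 0.065,"x": 0.0025,"y": 0,"z": 0.068,"rx": 0,"ry": 0,"rz": -1.26},{"grip": 0.065,"x": 0.0025,"y": 0,"z": 0.068,"rx": 0,"ry": 0,"rz": -1.44},{"grip": 0.065,"x": 0.0025,"y": 0,"z": 0.068,"rx": 0,"ry": 0,"rz": -1.571},{"grip": 0.065,"x": 0.0025,"y": 0,"z": 0.068,"rx": 0,"ry": 0,"rz": -1.571}]}}

```text
t: 24.78
position: [0.5555, -0.3616, 0.0046]
tcp_rot: [-3.141, -0.001, 1.489]
wrist_force: [-0.6, 0.9, -0.6]
gripper_width: 0.065
```

Call:
{"name": "apply_moves", "arguments": {"newtons": 40, "motion": [{"grip": 0.03,"x": 0,"y": 0,"z": 0,"rx": 0,"ry": 0,"rz": 0},{"grip": 0.03,"x": 0,"y": 0,"z": 0,"rx": 0,"ry": 0,"rz": 0},{"grip": 0.03,"x": 0,"y": 0,"z": 0,"rx": 0,"ry": 0,"rz": 0},{"grip": 0.03,"x": 0,"y": 0,"z": 0,"rx": 0,"ry": 0,"rz": 0},{"grip": 0.03,"x": 0,"y": 0,"z": -0.05,"rx": 0,"ry": 0,"rz": 0},{"grip": 0.03,"x": 0,"y": 0,"z": -0.1,"rx": 0,"ry": 0,"rz": 0},{"grip": 0.03,"x": 0,"y": 0,"z": -0.1,"rx": 0,"ry": 0,"rz": 0}]}}

```text
t: 25.65
position: [0.5588, -0.3629, 0.1092]
tcp_rot: [3.134, 0.003, 1.49]
wrist_force: [0.5, -0.9, -1.7]
gripper_width: 0.0429
```

```bash
cat >> h.py <<'E'
def nest(c):
    """measure nests via knob + pattern"""
    th=-.0812;R=np.array([[np.cos(th),-np.sin(th)],[np.sin(th),np.cos(th)]])
    return {k:np.array([.4662,-.1246])+R@np.array(m) for k,m in dict(s=(.095,.048),m=(.075,0),l=(.095,-.048)).items()}
E
python3 - <<'E'
from h import *
s=robot.state();print(s['t'],s['position'],s['tcp_rot'],s['gripper_width'])
c=cam('top')
for k,v in nest(c).items(): print(k,v.round(4))
for o in blobs(c,dark,(265,188,320,225),amin=8): print('dark',o['c'].round(2),round(o['a'],1),plane(c,*o['c'],.046).round(4))
n=nest(c)['l'];rel([(*n,.13,1.49),(*n,.054,1.49)])
E
```

```text
25.65 [ 0.55878463 -0.36286914  0.10921665] [3.13423859 0.00335537 1.49036608] 0.042908340131000665
s [ 0.5648 -0.0845]
m [ 0.541  -0.1307]
l [ 0.557  -0.1801]
dark [313.39 203.88] 327.1 [ 0.5389 -0.2304  0.046 ]
dark [299.63 199.33] 64.4 [ 0.557 -0.18   0.046]
dark [286.42 203.87] 36.6 [ 0.541  -0.1303  0.046 ]
dark [265.21 197.65] 26.7 [ 0.566  -0.0521  0.046 ]
dark [273.79 197.9 ] 18.5 [ 0.5644 -0.084   0.046 ]
dark [286.17 222.63] 18.1 [ 0.4712 -0.1274  0.046 ]
x 0.1813 y -0.0143 z -0.0237  r 0.003 0.002 0.000
x 0.1814 y -0.0145 z 0.0523  r 0.003 0.002 0.000
```

Call:
{"name": "apply_moves", "arguments": {"motion": [{"grip": 0.03,"x": 0.06,"y": -0.004,"z": -0.024,"rx": 0,"ry": 0,"rz": 0},{"grip": 0.03,"x": 0.12,"y": -0.009,"z": -0.024,"rx": 0,"ry": 0,"rz": 0},{"grip": 0.03,"x": 0.16,"y": -0.0135,"z": -0.01,"rx": 0,"ry": 0,"rz": 0},{"grip": 0.03,"x": 0.181,"y": -0.0145,"z": 0.01,"rx": 0,"ry": 0,"rz": 0},{"grip": 0.03,"x": 0.181,"y": -0.0145,"z": 0.025,"rx": 0,"ry": 0,"rz": 0},{"grip": 0.03,"x": 0.181,"y": -0.0145,"z": 0.035,"rx": 0,"ry": 0,"rz": 0},{"grip": 0.03,"x": 0.181,"y": -0.0145,"z": 0.035,"rx": 0,"ry": 0,"rz": 0},{"grip": 0.03,"x": 0.181,"y": -0.0145,"z": 0.035,"rx": 0,"ry": 0,"rz": 0},{"grip": 0.03,"x": 0.181,"y": -0.0145,"z": 0.035,"rx": 0,"ry": 0,"rz": 0},{"grip": 0.03,"x": 0.181,"y": -0.0145,"z": 0.035,"rx": 0,"ry": 0,"rz": 0}]}}

```text
t: 26.95
position: [0.5562, -0.1803, 0.0705]
tcp_rot: [3.141, 0.0, 1.49]
wrist_force: [0.2, -0.1, -1.3]
gripper_width: 0.0429
```

```bash
python3 - <<'E'
from h import *
s=robot.state();print(s['t'],s['position'],s['tcp_rot'],s['gripper_width'],s['qvel'].round(3))
rel([(.557,-.180,.052,1.49)])
E
```

```text
26.95 [ 0.5562395  -0.18028221  0.07048054] [3.14065801e+00 2.38418241e-04 1.49045350e+00] 0.04288088784358767 [-0.003  0.001 -0.002  0.004  0.    -0.    -0.001]
x 0.0003 y 0.0007 z 0.0185  r 0.001 0.000 0.000
```

Call:
{"name": "apply_moves", "arguments": {"motion": [{"grip": 0.03,"x": 0,"y": 0.0007,"z": 0.01,"rx": 0,"ry": 0,"rz": 0},{"grip": 0.03,"x": 0,"y": 0.0007,"z": 0.0185,"rx": 0,"ry": 0,"rz": 0},{"grip": 0.03,"x": 0,"y": 0.0007,"z": 0.0185,"rx": 0,"ry": 0,"rz": 0},{"grip": 0.03,"x": 0,"y": 0.0007,"z": 0.0185,"rx": 0,"ry": 0,"rz": 0}]}}

```text
t: 27.45
position: [0.557, -0.1799, 0.0512]
tcp_rot: [3.141, -0.0, 1.491]
wrist_force: [0.5, -0.8, 0.3]
gripper_width: 0.043
```

Call:
{"name": "apply_moves", "arguments": {"motion": [{"grip": 0.058,"x": 0,"y": 0,"z": 0,"rx": 0,"ry": 0,"rz": 0},{"grip": 0.058,"x": 0,"y": 0,"z": 0,"rx": 0,"ry": 0,"rz": 0},{"grip": 0.058,"x": 0,"y": 0,"z": -0.03,"rx": 0,"ry": 0,"rz": 0},{"grip": 0.058,"x": 0,"y": 0,"z": -0.06,"rx": 0,"ry": 0,"rz": 0},{"grip": 0.058,"x": -0.04,"y": -0.03,"z": -0.08,"rx": 0,"ry": 0,"rz": 0.1},{"grip": 0.058,"x": -0.08,"y": -0.07,"z": -0.08,"rx": 0,"ry": 0,"rz": 0.28},{"grip": 0.058,"x": -0.12,"y": -0.11,"z": -0.08,"rx": 0,"ry": 0,"rz": 0.46},{"grip": 0.058,"x": -0.14,"y": -0.13,"z": -0.08,"rx": 0,"ry": 0,"rz": 0.64},{"grip": 0.058,"x": -0.14,"y": -0.13,"z": -0.08,"rx": 0,"ry": 0,"rz": 0.82},{"grip": 0.058,"x": -0.14,"y": -0.13,"z": -0.08,"rx": 0,"ry": 0,"rz": 1.0},{"grip": 0.058,"x": -0.14,"y": -0.13,"z": -0.08,"rx": 0,"ry": 0,"rz": 1.18},{"grip": 0.058,"x": -0.14,"y": -0.13,"z": -0.08,"rx": 0,"ry": 0,"rz": 1.36},{"grip": 0.058,"x": -0.14,"y": -0.13,"z": -0.08,"rx": 0,"ry": 0,"rz": 1.54},{"grip": 0.058,"x": -0.14,"y": -0.13,"z": -0.08,"rx": 0,"ry": 0,"rz": 1.571},{"grip": 0.058,"x": -0.14,"y": -0.13,"z": -0.08,"rx": 0,"ry": 0,"rz": 1.571}]}}

```text
t: 29.32
position: [0.4159, -0.309, 0.1315]
tcp_rot: [-3.141, 0.0, -0.078]
wrist_force: [0.2, 0.4, 0.9]
gripper_width: 0.058
```

```bash
python3 - <<'E'
from h import *
s=robot.state();print(s['t'],s['position'],s['tcp_rot'],s['gripper_width'])
c=cam('top');cv2.imwrite('pics/x.png',c['img'])
R=rings(c)
for a,p in R: print('ring',round(a,1),p.round(4))
M=max(R,key=lambda r:r[0])[1]
rel([(M[0],M[1],.06,-.08),(M[0],M[1],.006,-.08)])
E
```

```text
29.325 [ 0.41587739 -0.30898115  0.13148289] [-3.14147709e+00  1.01912633e-04 -7.75560341e-02] 0.05796608455072726
ring 49.0 [ 0.5027 -0.4644  0.018 ]
ring 42.6 [ 0.4665 -0.3261  0.018 ]
x 0.0986 y 0.1482 z 0.0715  r -0.000 -0.000 0.002
x 0.0986 y 0.1482 z 0.1255  r -0.000 -0.000 0.002
```

```bash
python3 - <<'E'
from h import *
rel([(.4248,-.3362,.006,-.08)])
E
```

```text
x 0.0110 y 0.0264 z 0.1255  r -0.000 -0.000 0.002
```

Call:
{"name": "apply_moves", "arguments": {"newtons": 20, "motion": [{"grip": 0.058,"x": 0.011,"y": 0.0265,"z": 0.04,"rx": 0,"ry": 0,"rz": 0},{"grip": 0.058,"x": 0.011,"y": 0.0265,"z": 0.085,"rx": 0,"ry": 0,"rz": 0},{"grip": 0.058,"x": 0.011,"y": 0.0265,"z": 0.1245,"rx": 0,"ry": 0,"rz": 0},{"grip": 0.058,"x": 0.011,"y": 0.0265,"z": 0.1245,"rx": 0,"ry": 0,"rz": 0},{"grip": 0.02,"x": 0.011,"y": 0.0265,"z": 0.1245,"rx": 0,"ry": 0,"rz": 0},{"grip": 0.02,"x": 0.011,"y": 0.0265,"z": 0.1245,"rx": 0,"ry": 0,"rz": 0},{"grip": 0.02,"x": 0.011,"y": 0.0265,"z": 0.1245,"rx": 0,"ry": 0,"rz": 0},{"grip": 0.058,"x": 0.011,"y": 0.0265,"z": 0.1245,"rx": 0,"ry": 0,"rz": 0},{"grip": 0.058,"x": 0.011,"y": 0.0265,"z": 0.1245,"rx": 0,"ry": 0,"rz": 0},{"grip": 0.058,"x": 0.011,"y": 0.0265,"z": 0.1245,"rx": 0,"ry": 0,"rz": -0.18},{"grip": 0.058,"x": 0.011,"y": 0.0265,"z": 0.1245,"rx": 0,"ry": 0,"rz": -0.36},{"grip": 0.058,"x": 0.011,"y": 0.0265,"z": 0.1245,"rx": 0,"ry": 0,"rz": -0.54},{"grip": 0.058,"x": 0.011,"y": 0.0265,"z": 0.1245,"rx": 0,"ry": 0,"rz": -0.72},{"grip": 0.058,"x": 0.011,"y": 0.0265,"z": 0.1245,"rx": 0,"ry": 0,"rz": -0.9},{"grip": 0.058,"x": 0.011,"y": 0.0265,"z": 0.1245,"rx": 0,"ry": 0,"rz": -1.08},{"grip": 0.058,"x": 0.011,"y": 0.0265,"z": 0.1245,"rx": 0,"ry": 0,"rz": -1.26},{"grip": 0.058,"x": 0.011,"y": 0.0265,"z": 0.1245,"rx": 0,"ry": 0,"rz": -1.44},{"grip": 0.058,"x": 0.011,"y": 0.0265,"z": 0.1245,"rx": 0,"ry": 0,"rz": -1.571},{"grip": 0.058,"x": 0.011,"y": 0.0265,"z": 0.1245,"rx": 0,"ry": 0,"rz": -1.571}]}}

```text
t: 31.75
position: [0.4245, -0.3365, 0.0068]
tcp_rot: [-3.141, -0.001, 1.489]
wrist_force: [0.5, 1.2, 0.4]
gripper_width: 0.0579
```

Call:
{"name": "apply_moves", "arguments": {"newtons": 40, "motion": [{"grip": 0.02,"x": 0,"y": 0,"z": 0,"rx": 0,"ry": 0,"rz": 0},{"grip": 0.02,"x": 0,"y": 0,"z": 0,"rx": 0,"ry": 0,"rz": 0},{"grip": 0.02,"x": 0,"y": 0,"z": 0,"rx": 0,"ry": 0,"rz": 0},{"grip": 0.02,"x": 0,"y": 0,"z": 0,"rx": 0,"ry": 0,"rz": 0},{"grip": 0.02,"x": 0,"y": 0,"z": -0.06,"rx": 0,"ry": 0,"rz": 0},{"grip": 0.02,"x": 0,"y": 0,"z": -0.115,"rx": 0,"ry": 0,"rz": 0},{"grip": 0.02,"x": 0,"y": 0,"z": -0.115,"rx": 0,"ry": 0,"rz": 0},{"grip": 0.02,"x": 0,"y": 0,"z": -0.115,"rx": 0,"ry": 0,"rz": 0}]}}

```text
t: 32.75
position: [0.424, -0.3364, 0.1215]
tcp_rot: [-3.141, -0.0, 1.49]
wrist_force: [-0.4, -0.5, -0.8]
gripper_width: 0.0352
```

```bash
python3 - <<'E'
from h import *
s=robot.state();print(s['t'],s['position'],s['tcp_rot'],s['gripper_width'])
rel([(.541,-.1305,.12,1.49),(.541,-.1305,.072,1.49)])
c=cam('top')
for o in blobs(c,dark,(280,188,310,220),amin=8): print('dark',o['c'].round(2),round(o['a'],1),plane(c,*o['c'],.046).round(4))
E
```

```text
32.75 [ 0.42395985 -0.33641475  0.12154763] [-3.14062310e+00 -5.07500243e-05  1.49032395e+00] 0.03515402890369429
x 0.2147 y 0.1001 z 0.0015  r -0.001 -0.000 0.000
x 0.2147 y 0.1002 z 0.0495  r -0.001 -0.000 0.000
dark [308.36 204.24] 55.4 [ 0.5379 -0.2117  0.046 ]
dark [286.41 203.66] 36.8 [ 0.5418 -0.1303  0.046 ]
dark [300.08 198.87] 8.1 [ 0.5587 -0.1817  0.046 ]
```

Call:
{"name": "apply_moves", "arguments": {"motion": [{"grip": 0.02,"x": 0.04,"y": 0.04,"z": 0,"rx": 0,"ry": 0,"rz": 0},{"grip": 0.02,"x": 0.09,"y": 0.07,"z": 0,"rx": 0,"ry": 0,"rz": 0},{"grip": 0.02,"x": 0.14,"y": 0.1,"z": 0,"rx": 0,"ry": 0,"rz": 0},{"grip": 0.02,"x": 0.19,"y": 0.1,"z": 0,"rx": 0,"ry": 0,"rz": 0},{"grip": 0.02,"x": 0.215,"y": 0.1,"z": 0.01,"rx": 0,"ry": 0,"rz": 0},{"grip": 0.02,"x": 0.215,"y": 0.1,"z": 0.04,"rx": 0,"ry": 0,"rz": 0},{"grip": 0.02,"x": 0.215,"y": 0.1,"z": 0.05,"rx": 0,"ry": 0,"rz": 0},{"grip": 0.02,"x": 0.215,"y": 0.1,"z": 0.05,"rx": 0,"ry": 0,"rz": 0},{"grip": 0.02,"x": 0.215,"y": 0.1,"z": 0.05,"rx": 0,"ry": 0,"rz": 0},{"grip": 0.02,"x": 0.215,"y": 0.1,"z": 0.05,"rx": 0,"ry": 0,"rz": 0}]}}

```text
t: 34.05
position: [0.5421, -0.1307, 0.0727]
tcp_rot: [3.14, 0.0, 1.49]
wrist_force: [0.4, -0.2, -0.1]
gripper_width: 0.0352
```

```bash
python3 - <<'E'
from h import *
s=robot.state();print(s['t'],s['position'],s['tcp_rot'],s['gripper_width'])
rel([(.5412,-.1305,.0535,1.49)])
c=cam('top')
for a,p in rings(c): print('ring',round(a,1),p.round(4))
E
```

```text
34.05 [ 0.5421234  -0.13066145  0.07271422] [3.14016231e+00 2.37306225e-04 1.48997392e+00] 0.035228786105581625
x 0.0001 y -0.0010 z 0.0192  r 0.001 0.000 -0.000
ring 57.1 [ 0.5011 -0.4631  0.018 ]
```

Call:
{"name": "apply_moves", "arguments": {"motion": [{"grip": 0.02,"x": 0,"y": -0.001,"z": 0.01,"rx": 0,"ry": 0,"rz": 0},{"grip": 0.02,"x": 0,"y": -0.001,"z": 0.0195,"rx": 0,"ry": 0,"rz": 0},{"grip": 0.02,"x": 0,"y": -0.001,"z": 0.0195,"rx": 0,"ry": 0,"rz": 0},{"grip": 0.02,"x": 0,"y": -0.001,"z": 0.0195,"rx": 0,"ry": 0,"rz": 0},{"grip": 0.05,"x": 0,"y": -0.001,"z": 0.0195,"rx": 0,"ry": 0,"rz": 0},{"grip": 0.05,"x": 0,"y": -0.001,"z": 0.0195,"rx": 0,"ry": 0,"rz": 0},{"grip": 0.05,"x": 0,"y": -0.001,"z": -0.01,"rx": 0,"ry": 0,"rz": 0},{"grip": 0.05,"x": 0,"y": -0.001,"z": -0.06,"rx": 0,"ry": 0,"rz": 0},{"grip": 0.05,"x": -0.05,"y": -0.003,"z": -0.06,"rx": 0,"ry": 0,"rz": 0.18},{"grip": 0.05,"x": -0.1,"y": -0.005,"z": -0.06,"rx": 0,"ry": 0,"rz": 0.36},{"grip": 0.05,"x": -0.15,"y": -0.007,"z": -0.06,"rx": 0,"ry": 0,"rz": 0.54},{"grip": 0.05,"x": -0.2,"y": -0.009,"z": -0.06,"rx": 0,"ry": 0,"rz": 0.72},{"grip": 0.05,"x": -0.25,"y": -0.011,"z": -0.06,"rx": 0,"ry": 0,"rz": 0.9},{"grip": 0.05,"x": -0.29,"y": -0.013,"z": -0.06,"rx": 0,"ry": 0,"rz": 1.08},{"grip": 0.05,"x": -0.29,"y": -0.014,"z": -0.06,"rx": 0,"ry": 0,"rz": 1.26},{"grip": 0.05,"x": -0.29,"y": -0.014,"z": -0.06,"rx": 0,"ry": 0,"rz": 1.44},{"grip": 0.05,"x": -0.29,"y": -0.014,"z": -0.05,"rx": 0,"ry": 0,"rz": 1.571},{"grip": 0.05,"x": -0.29,"y": -0.014,"z": -0.03,"rx": 0,"ry": 0,"rz": 1.571},{"grip": 0.05,"x": -0.29,"y": -0.014,"z": -0.03,"rx": 0,"ry": 0,"rz": 1.571}]}}

```text
t: 36.48
position: [0.5034, -0.417, 0.1005]
tcp_rot: [-3.14, 0.003, -0.08]
wrist_force: [-1.0, -0.3, -0.1]
gripper_width: 0.05
```

```bash
python3 - <<'E'
from h import *
s=robot.state();print(s['t'],s['position'],s['tcp_rot'],s['gripper_width'])
c=cam('top')
for a,p in rings(c): print('ring',round(a,1),p.round(4))
rel([(.5011,-.4631,.0065,-.08)])
b=cam('side')
cv2.imwrite('pics/s6.png',cv2.resize(np.hstack([b['img'][180:280,220:340],c['img'][165:265,260:380]]),(792,330),interpolation=cv2.INTER_CUBIC))
E
```

```text
36.475 [ 0.50340681 -0.41700691  0.10054011] [-3.13957455e+00  2.89531061e-03 -7.97724640e-02] 0.04998837565133053
ring 37.9 [ 0.5678 -0.4485  0.018 ]
ring 25.6 [ 0.5133 -0.4444  0.018 ]
x 0.0008 y 0.0457 z 0.0950  r -0.001 0.001 0.000
```

View pics/s6.png

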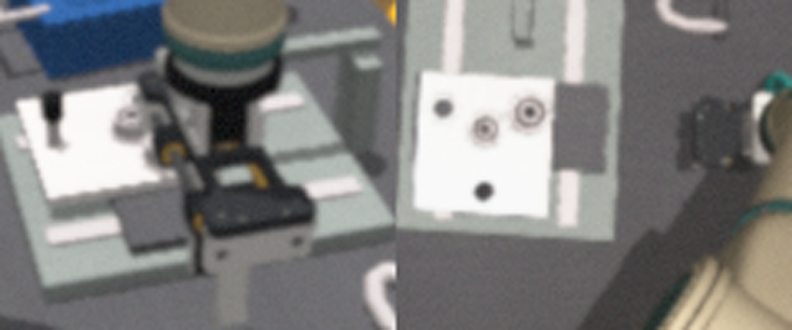

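Call:
{"name": "apply_moves", "arguments": {"newtons": 20, "motion": [{"grip": 0.05,"x": 0.001,"y": 0.0455,"z": 0.02,"rx": 0,"ry": 0,"rz": 0},{"grip": 0.05,"x": 0.001,"y": 0.0455,"z": 0.06,"rx": 0,"ry": 0,"rz": 0},{"grip": 0.05,"x": 0.001,"y": 0.0455,"z": 0.094,"rx": 0,"ry": 0,"rz": 0},{"grip": 0.05,"x": 0.001,"y": 0.0455,"z": 0.094,"rx": 0,"ry": 0,"rz": 0},{"grip": 0.015,"x": 0.001,"y": 0.0455,"z": 0.094,"rx": 0,"ry": 0,"rz": 0},{"grip": 0.015,"x": 0.001,"y": 0.0455,"z": 0.094,"rx": 0,"ry": 0,"rz": 0},{"grip": 0.015,"x": 0.001,"y": 0.0455,"z": 0.094,"rx": 0,"ry": 0,"rz": 0},{"grip": 0.05,"x": 0.001,"y": 0.0455,"z": 0.094,"rx": 0,"ry": 0,"rz": 0},{"grip": 0.05,"x": 0.001,"y": 0.0455,"z": 0.094,"rx": 0,"ry": 0,"rz": 0},{"grip": 0.05,"x": 0.001,"y": 0.0455,"z": 0.094,"rx": 0,"ry": 0,"rz": -0.18},{"grip": 0.05,"x": 0.001,"y": 0.0455,"z": 0.094,"rx": 0,"ry": 0,"rz": -0.36},{"grip": 0.05,"x": 0.001,"y": 0.0455,"z": 0.094,"rx": 0,"ry": 0,"rz": -0.54},{"grip": 0.05,"x": 0.001,"y": 0.0455,"z": 0.094,"rx": 0,"ry": 0,"rz": -0.72},{"grip": 0.05,"x": 0.001,"y": 0.0455,"z": 0.094,"rx": 0,"ry": 0,"rz": -0.9},{"grip": 0.05,"x": 0.001,"y": 0.0455,"z": 0.094,"rx": 0,"ry": 0,"rz": -1.08},{"grip": 0.05,"x": 0.001,"y": 0.0455,"z": 0.094,"rx": 0,"ry": 0,"rz": -1.26},{"grip": 0.05,"x": 0.001,"y": 0.0455,"z": 0.094,"rx": 0,"ry": 0,"rz": -1.44},{"grip": 0.05,"x": 0.001,"y": 0.0455,"z": 0.094,"rx": 0,"ry": 0,"rz": -1.571},{"grip": 0.05,"x": 0.001,"y": 0.0455,"z": 0.094,"rx": 0,"ry": 0,"rz": -1.571}]}}

```text
t: 38.95
position: [0.5013, -0.4636, 0.0076]
tcp_rot: [-3.141, -0.001, 1.489]
wrist_force: [-0.2, -0.1, 0.2]
gripper_width: 0.0502
```

Call:
{"name": "apply_moves", "arguments": {"newtons": 40, "motion": [{"grip": 0.015,"x": 0,"y": 0,"z": 0,"rx": 0,"ry": 0,"rz": 0},{"grip": 0.015,"x": 0,"y": 0,"z": 0,"rx": 0,"ry": 0,"rz": 0},{"grip": 0.015,"x": 0,"y": 0,"z": 0,"rx": 0,"ry": 0,"rz": 0},{"grip": 0.015,"x": 0,"y": 0,"z": 0,"rx": 0,"ry": 0,"rz": 0},{"grip": 0.015,"x": 0,"y": 0,"z": -0.06,"rx": 0,"ry": 0,"rz": 0},{"grip": 0.015,"x": 0,"y": 0,"z": -0.12,"rx": 0,"ry": 0,"rz": 0},{"grip": 0.015,"x": 0,"y": 0,"z": -0.12,"rx": 0,"ry": 0,"rz": 0},{"grip": 0.015,"x": 0,"y": 0,"z": -0.12,"rx": 0,"ry": 0,"rz": 0}]}}

```text
t: 39.95
position: [0.5011, -0.4634, 0.1275]
tcp_rot: [-3.14, -0.0, 1.491]
wrist_force: [-0.1, 0.1, -0.8]
gripper_width: 0.0265
```

```bash
python3 - <<'E'
from h import *
s=robot.state();print(s['t'],s['position'],s['tcp_rot'],s['gripper_width'])
rel([(.5646,-.0843,.12,1.49),(.5646,-.0843,.072,1.49)])
c=cam('top')
for o in blobs(c,dark,(268,188,310,220),amin=4): print('dark',o['c'].round(2),round(o['a'],1),plane(c,*o['c'],.046).round(4))
E
```

```text
39.95 [ 0.50108604 -0.46338879  0.12754288] [-3.14049210e+00 -5.97904686e-05  1.49062017e+00] 0.02654654915240747
x 0.3830 y 0.0330 z 0.0075  r -0.001 -0.000 0.001
x 0.3830 y 0.0330 z 0.0555  r -0.001 -0.000 0.001
dark [308.35 204.31] 55.8 [ 0.5377 -0.2117  0.046 ]
dark [273.84 197.33] 17.0 [ 0.5665 -0.0842  0.046 ]
dark [300.05 198.46] 7.9 [ 0.5603 -0.1816  0.046 ]
dark [285.65 203.14] 7.8 [ 0.5438 -0.1276  0.046 ]
```

```bash
python3 - <<'E'
from h import *
c=cam('top')
for o in blobs(c,dark,(268,188,310,228),amin=4): print('dark',o['c'].round(2),round(o['a'],1),o['wh'].round(1),plane(c,*o['c'],.046).round(4))
h=lambda b,h:(h[...,2]<130)
for o in blobs(c,h,(268,188,310,228),amin=4): print('dark130',o['c'].round(2),round(o['a'],1),plane(c,*o['c'],.046).round(4))
w=blobs(c,lambda b,h:(h[...,2]>215),(255,180,315,230),amin=200)[0];print(w['c'],[plane(c,*q,.046)[:2].round(4) for q in w['rect']])
E
```

```text
dark [308.35 204.33] 55.7 [27.7  2.5] [ 0.5376 -0.2117  0.046 ]
dark [286.11 222.54] 20.7 [4.8 5.3] [ 0.4716 -0.1272  0.046 ]
dark [273.82 197.32] 16.7 [4.5 4.7] [ 0.5666 -0.0842  0.046 ]
dark [285.63 203.26] 8.2 [4.1 3.4] [ 0.5434 -0.1275  0.046 ]
dark [300.09 198.47] 7.8 [3.2 3.2] [ 0.5602 -0.1818  0.046 ]
dark130 [308.66 205.02] 35.1 [ 0.535  -0.2127  0.046 ]
dark130 [286.09 222.52] 14.9 [ 0.4717 -0.1271  0.046 ]
dark130 [273.72 197.33] 8.3 [ 0.5665 -0.0838  0.046 ]
[285.85386636 207.78664595] [array([ 0.4487, -0.0468]), array([ 0.636 , -0.0577]), array([ 0.6271, -0.2121]), array([ 0.44  , -0.1987])]
```

Call:
{"name": "apply_moves", "arguments": {"motion": [{"grip": 0.015,"x": 0.06,"y": 0.01,"z": 0,"rx": 0,"ry": 0,"rz": 0},{"grip": 0.015,"x": 0.12,"y": 0.02,"z": 0,"rx": 0,"ry": 0,"rz": 0},{"grip": 0.015,"x": 0.18,"y": 0.033,"z": 0,"rx": 0,"ry": 0,"rz": 0},{"grip": 0.015,"x": 0.24,"y": 0.0335,"z": 0,"rx": 0,"ry": 0,"rz": 0},{"grip": 0.015,"x": 0.3,"y": 0.0335,"z": 0,"rx": 0,"ry": 0,"rz": 0},{"grip": 0.015,"x": 0.36,"y": 0.0335,"z": 0,"rx": 0,"ry": 0,"rz": 0},{"grip": 0.015,"x": 0.383,"y": 0.0335,"z": 0.02,"rx": 0,"ry": 0,"rz": 0},{"grip": 0.015,"x": 0.383,"y": 0.0335,"z": 0.05,"rx": 0,"ry": 0,"rz": 0},{"grip": 0.015,"x": 0.383,"y": 0.0335,"z": 0.055,"rx": 0,"ry": 0,"rz": 0},{"grip": 0.015,"x": 0.383,"y": 0.0335,"z": 0.055,"rx": 0,"ry": 0,"rz": 0},{"grip": 0.015,"x": 0.383,"y": 0.0335,"z": 0.055,"rx": 0,"ry": 0,"rz": 0},{"grip": 0.015,"x": 0.383,"y": 0.0335,"z": 0.055,"rx": 0,"ry": 0,"rz": 0}]}}

```text
t: 41.55
position: [0.5664, -0.0849, 0.0738]
tcp_rot: [3.14, 0.0, 1.49]
wrist_force: [-0.1, -0.8, -0.3]
gripper_width: 0.0273
```

```bash
python3 - <<'E'
from h import *
s=robot.state();print(s['t'],s['position'],s['tcp_rot'],s['gripper_width'])
rel([(.5652,-.0844,.0535,1.49)])
E
```

```text
41.55 [ 0.56637613 -0.08490917  0.07379723] [3.14008518e+00 7.26568149e-05 1.48995787e+00] 0.027315064034159807
x 0.0004 y -0.0012 z 0.0203  r 0.002 0.000 -0.000
```

Call:
{"name": "apply_moves", "arguments": {"motion": [{"grip": 0.015,"x": 0.0005,"y": -0.001,"z": 0.01,"rx": 0,"ry": 0,"rz": 0},{"grip": 0.015,"x": 0.0005,"y": -0.001,"z": 0.02,"rx": 0,"ry": 0,"rz": 0},{"grip": 0.015,"x": 0.0005,"y": -0.001,"z": 0.02,"rx": 0,"ry": 0,"rz": 0},{"grip": 0.015,"x": 0.0005,"y": -0.001,"z": 0.02,"rx": 0,"ry": 0,"rz": 0},{"grip": 0.045,"x": 0.0005,"y": -0.001,"z": 0.02,"rx": 0,"ry": 0,"rz": 0},{"grip": 0.045,"x": 0.0005,"y": -0.001,"z": 0.02,"rx": 0,"ry": 0,"rz": 0},{"grip": 0.045,"x": 0.0005,"y": -0.001,"z": -0.01,"rx": 0,"ry": 0,"rz": 0},{"grip": 0.045,"x": 0.0005,"y": -0.001,"z": -0.06,"rx": 0,"ry": 0,"rz": 0},{"grip": 0.045,"x": -0.02,"y": -0.05,"z": -0.06,"rx": 0,"ry": 0,"rz": 0},{"grip": 0.045,"x": -0.048,"y": -0.097,"z": -0.06,"rx": 0,"ry": 0,"rz": 0},{"grip": 0.045,"x": -0.048,"y": -0.097,"z": -0.05,"rx": 0,"ry": 0,"rz": 0},{"grip": 0.045,"x": -0.048,"y": -0.097,"z": -0.05,"rx": 0,"ry": 0,"rz": 0}]}}

```text
t: 43.05
position: [0.4654, -0.1244, 0.1225]
tcp_rot: [-3.141, -0.001, 1.49]
wrist_force: [-0.3, 0.1, -0.1]
gripper_width: 0.0452
```

```bash
python3 - <<'E'
from h import *
s=robot.state();print(s['t'],s['position'],s['tcp_rot'],s['gripper_width'])
rel([(.466,-.1246,.072,1.49)])
b=cam('side');c=cam('top')
cv2.imwrite('pics/s7.png',cv2.resize(np.hstack([b['img'][180:270,220:330],c['img'][170:260,255:365]]),(800,327),interpolation=cv2.INTER_CUBIC))
E
```

```text
43.05 [ 0.46539923 -0.12438569  0.12250008] [-3.14113662e+00 -5.72832678e-04  1.49047792e+00] 0.04518359466689623
x -0.0002 y 0.0006 z 0.0505  r -0.000 -0.001 0.000
```

View pics/s7.png

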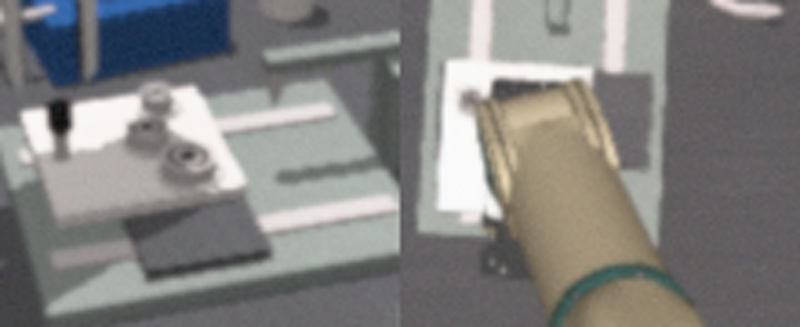

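All three bearings are seated flat in their nests. Now I'll pinch the knob and bring the small bearing under the pointer.

Call:
{"name": "apply_moves", "arguments": {"newtons": 35, "motion": [{"grip": 0.045,"x": 0,"y": 0.0005,"z": 0.03,"rx": 0,"ry": 0,"rz": 0},{"grip": 0.045,"x": 0,"y": 0.0005,"z": 0.051,"rx": 0,"ry": 0,"rz": 0},{"grip": 0.045,"x": 0,"y": 0.0005,"z": 0.051,"rx": 0,"ry": 0,"rz": 0},{"grip": 0.01,"x": 0,"y": 0.0005,"z": 0.051,"rx": 0,"ry": 0,"rz": 0},{"grip": 0.01,"x": 0,"y": 0.0005,"z": 0.051,"rx": 0,"ry": 0,"rz": 0},{"grip": 0.01,"x": 0,"y": 0.0005,"z": 0.051,"rx": 0,"ry": 0,"rz": 0},{"grip": 0.01,"x": 0,"y": 0.0005,"z": 0.051,"rx": 0,"ry": 0,"rz": 0}]}}

```text
t: 44.02
position: [0.4669, -0.1246, 0.0727]
tcp_rot: [3.139, -0.0, 1.491]
wrist_force: [0.5, 0.5, 3.8]
gripper_width: 0.0211
```

```bash
python3 - <<'E'
from h import *
s=robot.state();print(s['t'],s['position'],s['tcp_rot'],s['gripper_width'],s['wrist_force'])
z=.0715
rel([(.5396,-.2085,z,1.49),(.5635,-.1622,z,1.49),(.5474,-.1128,z,1.49)])
E
```

```text
44.025 [ 0.46685548 -0.12455524  0.0727248 ] [ 3.13925408e+00 -4.00245339e-05  1.49080578e+00] 0.02111189810781324 [0.46815613 0.4716331  3.8072762 ]
x -0.0779 y 0.0792 z 0.0014  r 0.002 -0.000 0.001
x -0.0298 y 0.0993 z 0.0015  r 0.002 -0.000 0.001
x 0.0182 y 0.0793 z 0.0014  r 0.002 -0.000 0.001
```

Call:
{"name": "apply_moves", "arguments": {"motion": [{"grip": 0.01,"x": -0.006,"y": 0.006,"z": 0,"rx": 0,"ry": 0,"rz": 0},{"grip": 0.01,"x": -0.016,"y": 0.016,"z": 0,"rx": 0,"ry": 0,"rz": 0},{"grip": 0.01,"x": -0.026,"y": 0.026,"z": 0,"rx": 0,"ry": 0,"rz": 0},{"grip": 0.01,"x": -0.036,"y": 0.036,"z": 0,"rx": 0,"ry": 0,"rz": 0},{"grip": 0.01,"x": -0.046,"y": 0.047,"z": 0,"rx": 0,"ry": 0,"rz": 0},{"grip": 0.01,"x": -0.056,"y": 0.058,"z": 0,"rx": 0,"ry": 0,"rz": 0},{"grip": 0.01,"x": -0.066,"y": 0.068,"z": 0,"rx": 0,"ry": 0,"rz": 0},{"grip": 0.01,"x": -0.073,"y": 0.075,"z": 0,"rx": 0,"ry": 0,"rz": 0},{"grip": 0.01,"x": -0.078,"y": 0.079,"z": 0,"rx": 0,"ry": 0,"rz": 0},{"grip": 0.01,"x": -0.078,"y": 0.079,"z": 0,"rx": 0,"ry": 0,"rz": 0},{"grip": 0.01,"x": -0.078,"y": 0.079,"z": 0,"rx": 0,"ry": 0,"rz": 0},{"grip": 0.01,"x": -0.078,"y": 0.079,"z": 0,"rx": 0,"ry": 0,"rz": 0}]}}

```text
t: 45.52
position: [0.5392, -0.2093, 0.0727]
tcp_rot: [3.14, 0.001, 1.49]
wrist_force: [1.3, -1.2, 4.5]
gripper_width: 0.0216
```

```bash
python3 - <<'E'
from h import *
s=robot.state();print(s['t'],s['position'],s['tcp_rot'],s['gripper_width'],s['wrist_force'])
rel([(.5396,-.2085,.0715,1.49)])
b=cam('side');c=cam('top')
th=-.0812;R=np.array([[np.cos(th),-np.sin(th)],[np.sin(th),np.cos(th)]])
k=np.array(s['position'][:2])
for n,m in dict(s=(.095,.048),m=(.075,0),l=(.095,-.048)).items(): print(n,(k+R@m).round(4),proj(b,[*(k+R@m),.064]).round(1),proj(c,[*(k+R@m),.064]).round(1))
print(proj(b,[.6375,-.168,.085]))
cv2.imwrite('pics/s8.png',cv2.resize(b['img'][180:255,240:340],(800,600),interpolation=cv2.INTER_CUBIC))
E
```

```text
45.525 [ 0.53917062 -0.20933196  0.0727104 ] [3.13957903e+00 8.85915305e-04 1.49044348e+00] 0.021604971343524702 [ 1.33714677 -1.24087883  4.53674468]
x 0.0009 y 0.0004 z 0.0012  r 0.002 0.001 0.000
s [ 0.6378 -0.1692] [294.6 214.8] [296.4 177.1]
m [ 0.6139 -0.2154] [293.3 225. ] [309.1 183.2]
l [ 0.63   -0.2649] [305.7 233.8] [322.3 178.7]
[294.6130823  208.73164698]
```

View pics/s8.png

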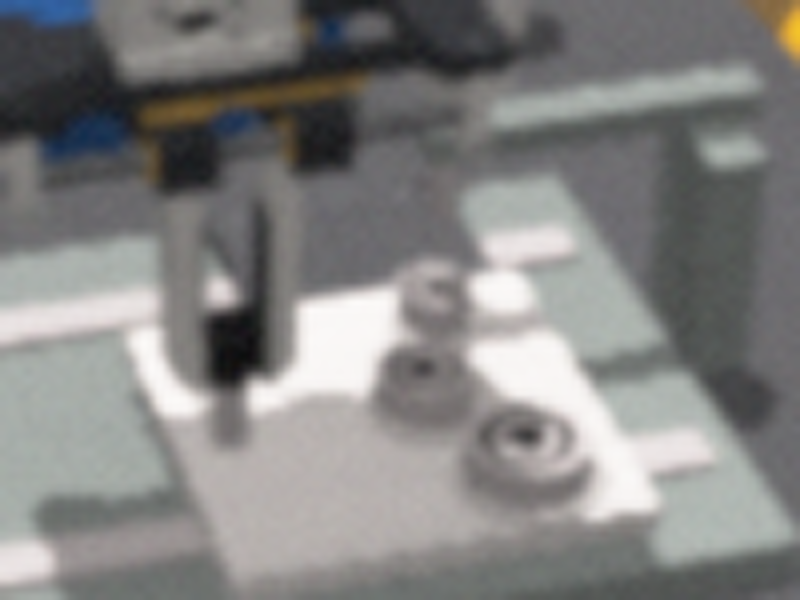

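The side crop shows the small bearing at about (294.0,215.1), directly below the tip and within a pixel of prediction. I'll trim slightly, hold, then slide to the medium one.

Call:
{"name": "apply_moves", "arguments": {"motion": [{"grip": 0.01,"x": 0.001,"y": 0.0005,"z": 0,"rx": 0,"ry": 0,"rz": 0},{"grip": 0.01,"x": 0.001,"y": 0.0005,"z": 0,"rx": 0,"ry": 0,"rz": 0},{"grip": 0.01,"x": 0.001,"y": 0.0005,"z": 0,"rx": 0,"ry": 0,"rz": 0},{"grip": 0.01,"x": 0.001,"y": 0.0005,"z": 0,"rx": 0,"ry": 0,"rz": 0},{"grip": 0.01,"x": 0.001,"y": 0.0005,"z": 0,"rx": 0,"ry": 0,"rz": 0},{"grip": 0.01,"x": 0.001,"y": 0.0005,"z": 0,"rx": 0,"ry": 0,"rz": 0},{"grip": 0.01,"x": 0.001,"y": 0.0005,"z": 0,"rx": 0,"ry": 0,"rz": 0},{"grip": 0.01,"x": 0.001,"y": 0.0005,"z": 0,"rx": 0,"ry": 0,"rz": 0},{"grip": 0.01,"x": 0.001,"y": 0.0005,"z": 0,"rx": 0,"ry": 0,"rz": 0},{"grip": 0.01,"x": 0.001,"y": 0.0005,"z": 0,"rx": 0,"ry": 0,"rz": 0},{"grip": 0.01,"x": 0.001,"y": 0.0005,"z": 0,"rx": 0,"ry": 0,"rz": 0},{"grip": 0.01,"x": 0.001,"y": 0.0005,"z": 0,"rx": 0,"ry": 0,"rz": 0},{"grip": 0.01,"x": 0.001,"y": 0.0005,"z": 0,"rx": 0,"ry": 0,"rz": 0},{"grip": 0.01,"x": 0.001,"y": 0.0005,"z": 0,"rx": 0,"ry": 0,"rz": 0}]}}

```text
t: 47.38
position: [0.5392, -0.2082, 0.0727]
tcp_rot: [3.141, 0.001, 1.491]
wrist_force: [0.2, -0.8, 6.6]
gripper_width: 0.0218
```

Call:
{"name": "apply_moves", "arguments": {"motion": [{"grip": 0.01,"x": 0.005,"y": 0.002,"z": 0,"rx": 0,"ry": 0,"rz": 0},{"grip": 0.01,"x": 0.015,"y": 0.006,"z": 0,"rx": 0,"ry": 0,"rz": 0},{"grip": 0.01,"x": 0.026,"y": 0.011,"z": 0,"rx": 0,"ry": 0,"rz": 0},{"grip": 0.01,"x": 0.037,"y": 0.016,"z": 0,"rx": 0,"ry": 0,"rz": 0},{"grip": 0.01,"x": 0.045,"y": 0.019,"z": 0,"rx": 0,"ry": 0,"rz": 0},{"grip": 0.01,"x": 0.048,"y": 0.02,"z": 0,"rx": 0,"ry": 0,"rz": 0},{"grip": 0.01,"x": 0.048,"y": 0.02,"z": 0,"rx": 0,"ry": 0,"rz": 0},{"grip": 0.01,"x": 0.048,"y": 0.02,"z": 0,"rx": 0,"ry": 0,"rz": 0},{"grip": 0.01,"x": 0.048,"y": 0.02,"z": 0,"rx": 0,"ry": 0,"rz": 0}]}}

```text
t: 48.5
position: [0.5628, -0.1609, 0.0727]
tcp_rot: [3.141, -0.0, 1.491]
wrist_force: [-1.0, 0.5, 8.1]
gripper_width: 0.0214
```

```bash
python3 - <<'E'
from h import *
s=robot.state();print(s['t'],s['position'],s['tcp_rot'],s['gripper_width'],s['wrist_force'])
rel([(.5635,-.1622,.0715,1.49)])
b=cam('side');c=cam('top')
cv2.imwrite('pics/s9.png',cv2.resize(np.hstack([b['img'][185:235,260:330],c['img'][150:200,265:335]]),(798,285),interpolation=cv2.INTER_CUBIC))
E
```

```text
48.5 [ 0.56282908 -0.16092609  0.07273799] [ 3.14108001e+00 -2.24116965e-04  1.49122039e+00] 0.02135567389358563 [-0.97004469  0.46244586  8.07248526]
x -0.0012 y 0.0008 z 0.0012  r 0.001 -0.000 0.001
```

View pics/s9.png

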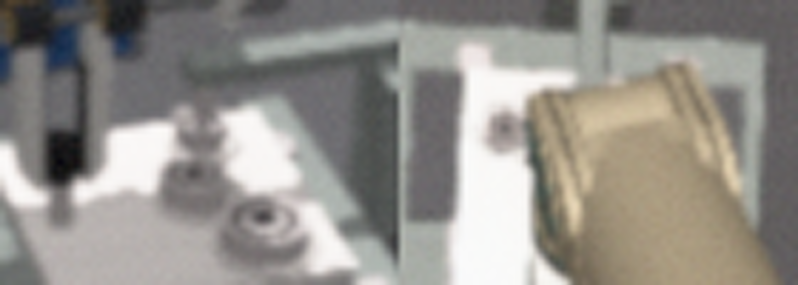

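Call:
{"name": "apply_moves", "arguments": {"motion": [{"grip": 0.01,"x": -0.001,"y": 0.0008,"z": 0,"rx": 0,"ry": 0,"rz": 0},{"grip": 0.01,"x": -0.001,"y": 0.0008,"z": 0,"rx": 0,"ry": 0,"rz": 0},{"grip": 0.01,"x": -0.001,"y": 0.0008,"z": 0,"rx": 0,"ry": 0,"rz": 0},{"grip": 0.01,"x": -0.001,"y": 0.0008,"z": 0,"rx": 0,"ry": 0,"rz": 0},{"grip": 0.01,"x": -0.001,"y": 0.0008,"z": 0,"rx": 0,"ry": 0,"rz": 0},{"grip": 0.01,"x": -0.001,"y": 0.0008,"z": 0,"rx": 0,"ry": 0,"rz": 0},{"grip": 0.01,"x": -0.001,"y": 0.0008,"z": 0,"rx": 0,"ry": 0,"rz": 0},{"grip": 0.01,"x": -0.001,"y": 0.0008,"z": 0,"rx": 0,"ry": 0,"rz": 0},{"grip": 0.01,"x": -0.001,"y": 0.0008,"z": 0,"rx": 0,"ry": 0,"rz": 0},{"grip": 0.01,"x": -0.001,"y": 0.0008,"z": 0,"rx": 0,"ry": 0,"rz": 0},{"grip": 0.01,"x": -0.001,"y": 0.0008,"z": 0,"rx": 0,"ry": 0,"rz": 0},{"grip": 0.01,"x": -0.001,"y": 0.0008,"z": 0,"rx": 0,"ry": 0,"rz": 0},{"grip": 0.01,"x": -0.001,"y": 0.0008,"z": 0,"rx": 0,"ry": 0,"rz": 0}]}}

```text
t: 50.22
position: [0.5635, -0.1619, 0.0727]
tcp_rot: [3.141, -0.0, 1.491]
wrist_force: [-0.9, 1.6, 7.8]
gripper_width: 0.0213
```

```bash
python3 - <<'E'
from h import *
s=robot.state();print(s['t'],s['position'],s['tcp_rot'],s['gripper_width'],s['wrist_force'])
rel([(.5474,-.1128,.0715,1.49)])
E
```

```text
50.225 [ 0.56345381 -0.16193144  0.07273448] [ 3.14124539e+00 -3.29932348e-04  1.49110334e+00] 0.021290073990638838 [-0.89916202  1.63672106  7.84415568]
x 0.0477 y -0.0199 z 0.0012  r 0.000 -0.000 0.001
```

Call:
{"name": "apply_moves", "arguments": {"motion": [{"grip": 0.01,"x": 0.005,"y": -0.002,"z": 0,"rx": 0,"ry": 0,"rz": 0},{"grip": 0.01,"x": 0.015,"y": -0.006,"z": 0,"rx": 0,"ry": 0,"rz": 0},{"grip": 0.01,"x": 0.026,"y": -0.011,"z": 0,"rx": 0,"ry": 0,"rz": 0},{"grip": 0.01,"x": 0.037,"y": -0.016,"z": 0,"rx": 0,"ry": 0,"rz": 0},{"grip": 0.01,"x": 0.045,"y": -0.019,"z": 0,"rx": 0,"ry": 0,"rz": 0},{"grip": 0.01,"x": 0.048,"y": -0.0203,"z": 0,"rx": 0,"ry": 0,"rz": 0},{"grip": 0.01,"x": 0.048,"y": -0.0203,"z": 0,"rx": 0,"ry": 0,"rz": 0},{"grip": 0.01,"x": 0.048,"y": -0.0203,"z": 0,"rx": 0,"ry": 0,"rz": 0},{"grip": 0.01,"x": 0.048,"y": -0.0203,"z": 0,"rx": 0,"ry": 0,"rz": 0},{"grip": 0.01,"x": 0.048,"y": -0.0203,"z": 0,"rx": 0,"ry": 0,"rz": 0}]}}

```text
t: 51.48
position: [0.5475, -0.1125, 0.0727]
tcp_rot: [3.14, -0.0, 1.491]
wrist_force: [0.2, -0.0, 6.2]
gripper_width: 0.0213
```

```bash
python3 - <<'E'
from h import *
s=robot.state();print(s['t'],s['position'],s['tcp_rot'],s['gripper_width'],s['wrist_force'])
rel([(.5474,-.1128,.0715,1.49)])
E
```

```text
51.475 [ 0.5474796  -0.11253869  0.07270234] [ 3.14037350e+00 -3.55268926e-04  1.49122647e+00] 0.0213161646373669 [ 0.2187921  -0.04363175  6.15617069]
x -0.0003 y -0.0001 z 0.0012  r 0.001 -0.000 0.001
```

Call:
{"name": "apply_moves", "arguments": {"motion": [{"grip": 0.01,"x": 0,"y": 0,"z": 0,"rx": 0,"ry": 0,"rz": 0},{"grip": 0.01,"x": 0,"y": 0,"z": 0,"rx": 0,"ry": 0,"rz": 0},{"grip": 0.01,"x": 0,"y": 0,"z": 0,"rx": 0,"ry": 0,"rz": 0},{"grip": 0.01,"x": 0,"y": 0,"z": 0,"rx": 0,"ry": 0,"rz": 0},{"grip": 0.01,"x": 0,"y": 0,"z": 0,"rx": 0,"ry": 0,"rz": 0},{"grip": 0.01,"x": 0,"y": 0,"z": 0,"rx": 0,"ry": 0,"rz": 0},{"grip": 0.01,"x": 0,"y": 0,"z": 0,"rx": 0,"ry": 0,"rz": 0},{"grip": 0.01,"x": 0,"y": 0,"z": 0,"rx": 0,"ry": 0,"rz": 0},{"grip": 0.01,"x": 0,"y": 0,"z": 0,"rx": 0,"ry": 0,"rz": 0},{"grip": 0.01,"x": 0,"y": 0,"z": 0,"rx": 0,"ry": 0,"rz": 0}]}}

```text
t: 52.72
position: [0.5475, -0.1125, 0.0727]
tcp_rot: [3.14, -0.0, 1.491]
wrist_force: [-0.1, 0.8, 5.9]
gripper_width: 0.0214
```

```bash
python3 - <<'E'
from h import *
s=robot.state();print(s['t'],s['position'],s['gripper_width'])
b=cam('side');c=cam('top')
# open-lid check: bar in both views
cv2.imwrite('pics/s10.png',cv2.resize(np.hstack([b['img'][90:250,180:340],c['img'][130:290,125:285]]),(800,400),interpolation=cv2.INTER_CUBIC))
for t in (70,75,80):
    p=arc(.4335,.329,.04,[t],0)[0];print(t,np.round(p,3),proj(b,p[:3]),proj(c,p[:3]))
E
```

```text
52.725 [ 0.54747768 -0.11254545  0.07269607] 0.021362035985464742
70 [0.582 0.335 0.269 1.611] [228.60157909  98.93019347] [146.73382236 185.48907098]
75 [0.6   0.336 0.275 1.611] [233.28142814  96.88720719] [146.18665812 179.62519273]
80 [0.619 0.336 0.278 1.611] [238.0622187   95.26902755] [145.75760795 173.71552545]
```

View pics/s10.png

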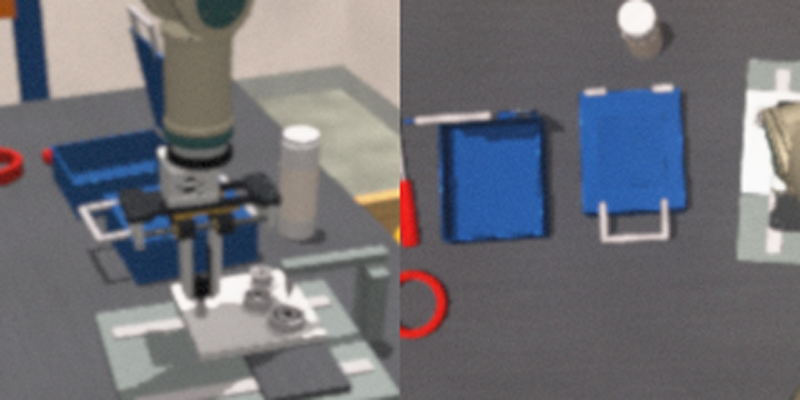

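Lid still standing at about 77°, with the large bearing below the tip. I'll return the carrier to its near end.

Call:
{"name": "apply_moves", "arguments": {"motion": [{"grip": 0.01,"x": 0,"y": -0.006,"z": 0,"rx": 0,"ry": 0,"rz": 0},{"grip": 0.01,"x": 0,"y": -0.018,"z": 0,"rx": 0,"ry": 0,"rz": 0},{"grip": 0.01,"x": 0,"y": -0.032,"z": 0,"rx": 0,"ry": 0,"rz": 0},{"grip": 0.01,"x": 0,"y": -0.046,"z": 0,"rx": 0,"ry": 0,"rz": 0},{"grip": 0.01,"x": 0,"y": -0.06,"z": 0,"rx": 0,"ry": 0,"rz": 0},{"grip": 0.01,"x": 0,"y": -0.072,"z": 0,"rx": 0,"ry": 0,"rz": 0},{"grip": 0.01,"x": 0,"y": -0.079,"z": 0,"rx": 0,"ry": 0,"rz": 0},{"grip": 0.01,"x": 0,"y": -0.079,"z": 0,"rx": 0,"ry": 0,"rz": 0},{"grip": 0.01,"x": 0,"y": -0.079,"z": 0,"rx": 0,"ry": 0,"rz": 0},{"grip": 0.01,"x": 0,"y": -0.079,"z": 0,"rx": 0,"ry": 0,"rz": 0}]}}

```text
t: 54.08
position: [0.4676, -0.1063, 0.0726]
tcp_rot: [-3.141, 0.0, 1.491]
wrist_force: [-1.2, 0.7, 10.6]
gripper_width: 0.0212
```

```bash
python3 - <<'E'
from h import *
s=robot.state();k=np.array(s['position'][:2]);print(s['t'],s['position'],s['wrist_force'],s['tcp_rot'])
th=-.0812;R=np.array([[np.cos(th),-np.sin(th)],[np.sin(th),np.cos(th)]])
P={n:k+R@m for n,m in dict(s=(.095,.048),m=(.075,0),l=(.095,-.048)).items()};print(P)
rel([(*P['m'],.12,1.49),(*P['m'],.0535,1.49)])
E
```

```text
54.075 [ 0.46763311 -0.10634391  0.07258598] [-1.23780727  0.70428883 10.62625574] [-3.14144961e+00  1.09030515e-04  1.49112700e+00]
{'s': array([ 0.56621342, -0.06620759]), 'm': array([ 0.542386  , -0.11242722]), 'l': array([ 0.55842678, -0.16189128])}
x -0.0001 y 0.0750 z -0.0474  r -0.000 0.000 0.001
x -0.0001 y 0.0750 z 0.0191  r -0.000 0.000 0.001
```

Call:
{"name": "apply_moves", "arguments": {"motion": [{"grip": 0.052,"x": 0,"y": 0,"z": 0,"rx": 0,"ry": 0,"rz": 0},{"grip": 0.052,"x": 0,"y": 0,"z": 0,"rx": 0,"ry": 0,"rz": 0},{"grip": 0.052,"x": 0,"y": 0,"z": -0.03,"rx": 0,"ry": 0,"rz": 0},{"grip": 0.052,"x": 0,"y": 0,"z": -0.06,"rx": 0,"ry": 0,"rz": 0},{"grip": 0.052,"x": 0,"y": 0.04,"z": -0.06,"rx": 0,"ry": 0,"rz": 0},{"grip": 0.052,"x": 0,"y": 0.075,"z": -0.06,"rx": 0,"ry": 0,"rz": 0},{"grip": 0.052,"x": 0,"y": 0.075,"z": -0.04,"rx": 0,"ry": 0,"rz": 0},{"grip": 0.052,"x": 0,"y": 0.075,"z": 0.0,"rx": 0,"ry": 0,"rz": 0},{"grip": 0.052,"x": 0,"y": 0.075,"z": 0.018,"rx": 0,"ry": 0,"rz": 0},{"grip": 0.052,"x": 0,"y": 0.075,"z": 0.018,"rx": 0,"ry": 0,"rz": 0},{"grip": 0.052,"x": 0,"y": 0.075,"z": 0.018,"rx": 0,"ry": 0,"rz": 0},{"grip": 0.02,"x": 0,"y": 0.075,"z": 0.018,"rx": 0,"ry": 0,"rz": 0},{"grip": 0.02,"x": 0,"y": 0.075,"z": 0.018,"rx": 0,"ry": 0,"rz": 0},{"grip": 0.02,"x": 0,"y": 0.075,"z": 0.018,"rx": 0,"ry": 0,"rz": 0},{"grip": 0.02,"x": 0,"y": 0.075,"z": 0.018,"rx": 0,"ry": 0,"rz": 0}], "newtons": 40}}

```text
t: 55.95
position: [0.5434, -0.113, 0.0548]
tcp_rot: [3.141, 0.001, 1.491]
wrist_force: [-1.9, -0.6, 6.1]
gripper_width: 0.0346
```

Call:
{"name": "apply_moves", "arguments": {"motion": [{"grip": 0.02,"x": 0,"y": 0,"z": -0.02,"rx": 0,"ry": 0,"rz": 0},{"grip": 0.02,"x": 0,"y": 0,"z": -0.06,"rx": 0,"ry": 0,"rz": 0},{"grip": 0.02,"x": 0,"y": -0.02,"z": -0.11,"rx": 0,"ry": 0,"rz": 0},{"grip": 0.02,"x": 0.02,"y": -0.05,"z": -0.12,"rx": 0,"ry": 0,"rz": -0.17},{"grip": 0.02,"x": 0.05,"y": -0.076,"z": -0.12,"rx": 0,"ry": 0,"rz": -0.34},{"grip": 0.02,"x": 0.08,"y": -0.076,"z": -0.12,"rx": 0,"ry": 0,"rz": -0.51},{"grip": 0.02,"x": 0.12,"y": -0.076,"z": -0.12,"rx": 0,"ry": 0,"rz": -0.68},{"grip": 0.02,"x": 0.16,"y": -0.076,"z": -0.12,"rx": 0,"ry": 0,"rz": -0.85},{"grip": 0.02,"x": 0.2,"y": -0.076,"z": -0.12,"rx": 0,"ry": 0,"rz": -1.02},{"grip": 0.02,"x": 0.24,"y": -0.076,"z": -0.12,"rx": 0,"ry": 0,"rz": -1.19},{"grip": 0.02,"x": 0.28,"y": -0.076,"z": -0.12,"rx": 0,"ry": 0,"rz": -1.36},{"grip": 0.02,"x": 0.32,"y": -0.076,"z": -0.12,"rx": 0,"ry": 0,"rz": -1.53},{"grip": 0.02,"x": 0.36,"y": -0.076,"z": -0.12,"rx": 0,"ry": 0,"rz": -1.69},{"grip": 0.02,"x": 0.42,"y": -0.076,"z": -0.12,"rx": 0,"ry": 0,"rz": -1.69},{"grip": 0.02,"x": 0.472,"y": -0.076,"z": -0.12,"rx": 0,"ry": 0,"rz": -1.69},{"grip": 0.02,"x": 0.472,"y": -0.076,"z": -0.1,"rx": 0,"ry": 0,"rz": -1.69},{"grip": 0.02,"x": 0.472,"y": -0.076,"z": -0.06,"rx": 0,"ry": 0,"rz": -1.69},{"grip": 0.02,"x": 0.472,"y": -0.076,"z": -0.03,"rx": 0,"ry": 0,"rz": -1.69},{"grip": 0.02,"x": 0.472,"y": -0.076,"z": -0.03,"rx": 0,"ry": 0,"rz": -1.69},{"grip": 0.02,"x": 0.472,"y": -0.076,"z": -0.03,"rx": 0,"ry": 0,"rz": -1.69}]}}

```text
t: 58.45
position: [0.5054, 0.3638, 0.0848]
tcp_rot: [3.141, 0.001, -3.103]
wrist_force: [0.6, 1.4, -0.1]
gripper_width: 0.0351
```

```bash
python3 - <<'E'
from h import *
s=robot.state();print(s['t'],s['position'],s['tcp_rot'],s['gripper_width'],s['wrist_force'],s['joint_pos'].round(2))
rel([(.5042,.3639,.0125,3.18)])
E
```

```text
58.45 [0.50541612 0.36380053 0.08480047] [ 3.14086947e+00  7.09698322e-04 -3.10299848e+00] 0.03508888288961454 [ 0.55317544  1.41771926 -0.08713719] [-0.2   0.88 -0.83  1.69  0.78  0.94  0.27]
x 0.0013 y 0.0001 z 0.0723  r 0.001 0.001 0.000
```

Call:
{"name": "apply_moves", "arguments": {"motion": [{"grip": 0.02,"x": 0.001,"y": 0,"z": 0.03,"rx": 0,"ry": 0,"rz": 0},{"grip": 0.02,"x": 0.001,"y": 0,"z": 0.06,"rx": 0,"ry": 0,"rz": 0},{"grip": 0.02,"x": 0.001,"y": 0,"z": 0.072,"rx": 0,"ry": 0,"rz": 0},{"grip": 0.02,"x": 0.001,"y": 0,"z": 0.072,"rx": 0,"ry": 0,"rz": 0},{"grip": 0.02,"x": 0.001,"y": 0,"z": 0.072,"rx": 0,"ry": 0,"rz": 0},{"grip": 0.046,"x": 0.001,"y": 0,"z": 0.072,"rx": 0,"ry": 0,"rz": 0},{"grip": 0.046,"x": 0.001,"y": 0,"z": 0.072,"rx": 0,"ry": 0,"rz": 0},{"grip": 0.046,"x": 0.001,"y": 0,"z": 0.03,"rx": 0,"ry": 0,"rz": 0},{"grip": 0.046,"x": 0.001,"y": 0,"z": -0.03,"rx": 0,"ry": 0,"rz": 0},{"grip": 0.06,"x": 0.001,"y": 0,"z": -0.09,"rx": 0,"ry": 0,"rz": 0},{"grip": 0.06,"x": 0.001,"y": 0,"z": -0.09,"rx": 0,"ry": 0,"rz": 0}]}}

```text
t: 59.82
position: [0.5057, 0.3668, 0.1794]
tcp_rot: [3.135, 0.007, -3.103]
wrist_force: [0.1, 0.1, -0.3]
gripper_width: 0.0592
```

```bash
python3 - <<'E'
from h import *
s=robot.state();print(s['t'],s['position'],s['tcp_rot'],s['gripper_width'],s['wrist_force'])
c=cam('top')
for o in blobs(c,lambda b,h:(h[...,1]<110)&(h[...,2]>90),(140,178,190,232),amin=5): print(o['c'],o['a'],o['wh'],plane(c,*o['c'],.022).round(4))
print(proj(c,[.5042,.3639,.022]))
rel([(.545,-.1,.14,3.06),(.5584,-.1619,.14,3.06),(.5584,-.1619,.0535,3.06)])
for o in blobs(c,dark,(265,185,310,230),amin=3): print('dark',o['c'].round(2),round(o['a'],1),plane(c,*o['c'],.06).round(4))
E
```

```text
59.825 [0.50570868 0.3667975  0.17940587] [ 3.1353321   0.00740854 -3.10254831] 0.05924854214708833 [ 0.09052341  0.09070132 -0.26893123]
[153.90919331 210.80503155] 1141.1944444444446 [42.5        36.66666667] [0.5283 0.3673 0.022 ]
[179.88434586 216.75391478] 589.5277777777777 [32.5        21.33333333] [0.5037 0.2694 0.022 ]
[187.83905453 188.46428883] 35.40277777777778 [12.          3.66666667] [0.6107 0.2398 0.022 ]
[146.96608413 178.18865822] 19.73611111111111 [ 2.33333333 19.5       ] [0.6536 0.3953 0.022 ]
[140.00211575 184.65745291] 5.652777777777778 [7.54523913 1.15789533] [0.6292 0.4213 0.022 ]
[154.71774423 217.15344061]
x -0.0219 y -0.4662 z 0.0353  r 0.003 0.004 0.121
x -0.0328 y -0.5285 z 0.0352  r 0.003 0.004 0.121
x -0.0325 y -0.5287 z 0.1217  r 0.003 0.004 0.121
dark [305.83 203.33] 204.6 [ 0.5397 -0.2011  0.06  ]
dark [281.41 203.32] 38.1 [ 0.5416 -0.1112  0.06  ]
dark [280.97 222.55] 23.6 [ 0.4707 -0.1076  0.06  ]
dark [270.44 228.9 ] 13.1 [ 0.4482 -0.0685  0.06  ]
dark [295.06 198.53] 9.1 [ 0.5584 -0.162   0.06  ]
dark [268.66 197.85] 7.4 [ 0.563  -0.0646  0.06  ]
dark [302.79 224.  ] 7.2 [ 0.4637 -0.1872  0.06  ]
dark [293.24 201.61] 3.2 [ 0.5471 -0.1549  0.06  ]
```

Call:
{"name": "apply_moves", "arguments": {"motion": [{"grip": 0.06,"x": 0,"y": -0.05,"z": 0,"rx": 0,"ry": 0,"rz": 0},{"grip": 0.06,"x": -0.003,"y": -0.11,"z": 0,"rx": 0,"ry": 0,"rz": 0.03},{"grip": 0.06,"x": -0.007,"y": -0.17,"z": 0,"rx": 0,"ry": 0,"rz": 0.06},{"grip": 0.06,"x": -0.011,"y": -0.23,"z": 0,"rx": 0,"ry": 0,"rz": 0.09},{"grip": 0.06,"x": -0.015,"y": -0.29,"z": 0,"rx": 0,"ry": 0,"rz": 0.12},{"grip": 0.06,"x": -0.02,"y": -0.35,"z": 0,"rx": 0,"ry": 0,"rz": 0.12},{"grip": 0.06,"x": -0.025,"y": -0.41,"z": 0.02,"rx": 0,"ry": 0,"rz": 0.12},{"grip": 0.06,"x": -0.03,"y": -0.47,"z": 0.03,"rx": 0,"ry": 0,"rz": 0.12},{"grip": 0.06,"x": -0.034,"y": -0.5275,"z": 0.04,"rx": 0,"ry": 0,"rz": 0.12},{"grip": 0.06,"x": -0.034,"y": -0.5275,"z": 0.06,"rx": 0,"ry": 0,"rz": 0.12},{"grip": 0.06,"x": -0.034,"y": -0.5275,"z": 0.08,"rx": 0,"ry": 0,"rz": 0.12},{"grip": 0.06,"x": -0.034,"y": -0.5275,"z": 0.08,"rx": 0,"ry": 0,"rz": 0.12},{"grip": 0.06,"x": -0.034,"y": -0.5275,"z": 0.08,"rx": 0,"ry": 0,"rz": 0.12},{"grip": 0.06,"x": -0.034,"y": -0.5275,"z": 0.08,"rx": 0,"ry": 0,"rz": 0.12}]}}

```text
t: 61.62
position: [0.5593, -0.161, 0.0948]
tcp_rot: [-3.141, 0.001, 3.062]
wrist_force: [-0.0, 0.2, -0.2]
gripper_width: 0.0598
```

```bash
python3 - <<'E'
from h import *
s=robot.state();print(s['t'],s['position'],s['tcp_rot'],s['gripper_width'],s['wrist_force'],s['joint_pos'].round(2))
rel([(.5584,-.1619,.054,3.06)])
c=cam('top')
print(proj(c,[.5042,.3639,.022]),proj(c,[.5042,.3639+.018,.022]))
for o in blobs(c,lambda b,h:(h[...,1]<120)&(h[...,2]>90),(144,190,180,226),amin=5): print(o['c'],o['a'],o['wh'],plane(c,*o['c'],.022).round(4))
E
```

```text
61.625 [ 0.55928656 -0.16104266  0.09481944] [-3.14147486e+00  1.43124911e-03  3.06234138e+00] 0.05980766830565829 [-0.0082684   0.19116304 -0.17305106] [ 0.75  0.83 -0.87  1.8   0.8   0.91  1.  ]
x 0.0009 y -0.0009 z 0.0408  r -0.000 0.001 0.002
[154.71774423 217.15344061] [149.92368506 217.25281335]
[154.7489011 217.3269536] 101.1111111111111 [11.40394592 11.18033981] [0.5035 0.3638 0.022 ]
```

Call:
{"name": "apply_moves", "arguments": {"motion": [{"grip": 0.06,"x": 0.001,"y": -0.001,"z": 0.02,"rx": 0,"ry": 0,"rz": 0},{"grip": 0.06,"x": 0.001,"y": -0.001,"z": 0.04,"rx": 0,"ry": 0,"rz": 0},{"grip": 0.06,"x": 0.001,"y": -0.001,"z": 0.04,"rx": 0,"ry": 0,"rz": 0},{"grip": 0.03,"x": 0.001,"y": -0.001,"z": 0.04,"rx": 0,"ry": 0,"rz": 0},{"grip": 0.03,"x": 0.001,"y": -0.001,"z": 0.04,"rx": 0,"ry": 0,"rz": 0},{"grip": 0.03,"x": 0.001,"y": -0.001,"z": 0.04,"rx": 0,"ry": 0,"rz": 0},{"grip": 0.03,"x": 0.001,"y": -0.001,"z": 0.04,"rx": 0,"ry": 0,"rz": 0}]}}

```text
t: 62.55
position: [0.5578, -0.1627, 0.0543]
tcp_rot: [3.141, 0.001, 3.061]
wrist_force: [0.7, -0.1, -0.5]
gripper_width: 0.0433
```

Call:
{"name": "apply_moves", "arguments": {"motion": [{"grip": 0.03,"x": 0,"y": 0,"z": -0.02,"rx": 0,"ry": 0,"rz": 0},{"grip": 0.03,"x": 0,"y": 0,"z": -0.06,"rx": 0,"ry": 0,"rz": 0},{"grip": 0.03,"x": 0.01,"y": 0.02,"z": -0.11,"rx": 0,"ry": 0,"rz": 0},{"grip": 0.03,"x": 0.02,"y": 0.07,"z": -0.12,"rx": 0,"ry": 0,"rz": 0},{"grip": 0.03,"x": 0.035,"y": 0.12,"z": -0.12,"rx": 0,"ry": 0,"rz": -0.03},{"grip": 0.03,"x": 0.05,"y": 0.17,"z": -0.12,"rx": 0,"ry": 0,"rz": -0.06},{"grip": 0.03,"x": 0.065,"y": 0.22,"z": -0.12,"rx": 0,"ry": 0,"rz": -0.09},{"grip": 0.03,"x": 0.08,"y": 0.27,"z": -0.12,"rx": 0,"ry": 0,"rz": -0.12},{"grip": 0.03,"x": 0.089,"y": 0.32,"z": -0.12,"rx": 0,"ry": 0,"rz": -0.12},{"grip": 0.03,"x": 0.089,"y": 0.37,"z": -0.12,"rx": 0,"ry": 0,"rz": -0.12},{"grip": 0.03,"x": 0.089,"y": 0.42,"z": -0.12,"rx": 0,"ry": 0,"rz": -0.12},{"grip": 0.03,"x": 0.089,"y": 0.458,"z": -0.12,"rx": 0,"ry": 0,"rz": -0.12},{"grip": 0.03,"x": 0.089,"y": 0.458,"z": -0.1,"rx": 0,"ry": 0,"rz": -0.12},{"grip": 0.03,"x": 0.089,"y": 0.458,"z": -0.06,"rx": 0,"ry": 0,"rz": -0.12},{"grip": 0.03,"x": 0.089,"y": 0.458,"z": -0.03,"rx": 0,"ry": 0,"rz": -0.12},{"grip": 0.03,"x": 0.089,"y": 0.458,"z": -0.03,"rx": 0,"ry": 0,"rz": -0.12},{"grip": 0.03,"x": 0.089,"y": 0.458,"z": -0.03,"rx": 0,"ry": 0,"rz": -0.12}]}}

```text
t: 64.68
position: [0.5063, 0.3008, 0.0852]
tcp_rot: [3.141, 0.001, -3.103]
wrist_force: [0.3, -0.3, -1.0]
gripper_width: 0.0434
```

```bash
python3 - <<'E'
from h import *
s=robot.state();print(s['t'],s['position'],s['tcp_rot'],s['gripper_width'],s['wrist_force'])
rel([(.5067,.3019,.0125,3.18)])
E
```

```text
64.675 [0.50632514 0.30080244 0.08521778] [ 3.14085695e+00  1.06598594e-03 -3.10301745e+00] 0.043368320839082965 [ 0.25244032 -0.28302779 -0.97713298]
x -0.0003 y 0.0010 z 0.0727  r 0.001 0.001 0.000
```

Call:
{"name": "apply_moves", "arguments": {"motion": [{"grip": 0.03,"x": 0,"y": 0.0025,"z": 0.03,"rx": 0,"ry": 0,"rz": 0},{"grip": 0.03,"x": 0,"y": 0.0025,"z": 0.06,"rx": 0,"ry": 0,"rz": 0},{"grip": 0.03,"x": 0,"y": 0.0025,"z": 0.0725,"rx": 0,"ry": 0,"rz": 0},{"grip": 0.03,"x": 0,"y": 0.0025,"z": 0.0725,"rx": 0,"ry": 0,"rz": 0},{"grip": 0.03,"x": 0,"y": 0.0025,"z": 0.0725,"rx": 0,"ry": 0,"rz": 0},{"grip": 0.051,"x": 0,"y": 0.0025,"z": 0.0725,"rx": 0,"ry": 0,"rz": 0},{"grip": 0.051,"x": 0,"y": 0.0025,"z": 0.0725,"rx": 0,"ry": 0,"rz": 0},{"grip": 0.051,"x": 0,"y": 0.0025,"z": 0.03,"rx": 0,"ry": 0,"rz": 0},{"grip": 0.051,"x": 0,"y": 0.0025,"z": -0.03,"rx": 0,"ry": 0,"rz": 0},{"grip": 0.05,"x": 0,"y": 0.0025,"z": -0.08,"rx": 0,"ry": 0,"rz": 0},{"grip": 0.045,"x": 0,"y": -0.05,"z": -0.08,"rx": 0,"ry": 0,"rz": 0},{"grip": 0.045,"x": -0.01,"y": -0.11,"z": -0.08,"rx": 0,"ry": 0,"rz": 0.04},{"grip": 0.045,"x": -0.02,"y": -0.17,"z": -0.08,"rx": 0,"ry": 0,"rz": 0.08},{"grip": 0.045,"x": -0.03,"y": -0.23,"z": -0.07,"rx": 0,"ry": 0,"rz": 0.12},{"grip": 0.045,"x": -0.04,"y": -0.29,"z": -0.06,"rx": 0,"ry": 0,"rz": 0.12},{"grip": 0.045,"x": -0.044,"y": -0.34,"z": -0.03,"rx": 0,"ry": 0,"rz": 0.12},{"grip": 0.045,"x": -0.044,"y": -0.367,"z": -0.01,"rx": 0,"ry": 0,"rz": 0.12},{"grip": 0.045,"x": -0.044,"y": -0.367,"z": -0.01,"rx": 0,"ry": 0,"rz": 0.12},{"grip": 0.045,"x": -0.044,"y": -0.367,"z": -0.01,"rx": 0,"ry": 0,"rz": 0.12},{"grip": 0.045,"x": -0.044,"y": -0.367,"z": -0.01,"rx": 0,"ry": 0,"rz": 0.12}]}}

```text
t: 67.18
position: [0.5649, -0.0613, 0.0953]
tcp_rot: [3.14, 0.002, 3.065]
wrist_force: [0.5, -0.5, 0.5]
gripper_width: 0.0454
```

```bash
python3 - <<'E'
from h import *
s=robot.state();print(s['t'],s['position'],s['tcp_rot'],s['gripper_width'],s['wrist_force'])
rel([(.565,-.0657,.054,3.06)])
c=cam('top')
for o in blobs(c,lambda b,h:(h[...,1]<120)&(h[...,2]>90),(144,190,182,226),amin=5): print(o['c'],o['a'],o['wh'],plane(c,*o['c'],.022).round(4))
E
```

```text
67.175 [ 0.56489733 -0.06133747  0.09526627] [3.14027136e+00 2.05478373e-03 3.06455205e+00] 0.04541311297971831 [ 0.54958517 -0.5109272   0.46129626]
x -0.0004 y -0.0044 z 0.0413  r 0.001 0.002 0.005
[170.86834219 216.51110791] 144.69444444444443 [13.66058731 13.39455922] [0.5054 0.3033 0.022 ]
[154.74898314 217.32045941] 101.68055555555556 [11.33333333 11.33333333] [0.5036 0.3638 0.022 ]
```

Call:
{"name": "apply_moves", "arguments": {"motion": [{"grip": 0.045,"x": 0,"y": -0.0045,"z": 0.02,"rx": 0,"ry": 0,"rz": 0},{"grip": 0.045,"x": 0,"y": -0.0045,"z": 0.0405,"rx": 0,"ry": 0,"rz": 0},{"grip": 0.045,"x": 0,"y": -0.0045,"z": 0.0405,"rx": 0,"ry": 0,"rz": 0},{"grip": 0.015,"x": 0,"y": -0.0045,"z": 0.0405,"rx": 0,"ry": 0,"rz": 0},{"grip": 0.015,"x": 0,"y": -0.0045,"z": 0.0405,"rx": 0,"ry": 0,"rz": 0},{"grip": 0.015,"x": 0,"y": -0.0045,"z": 0.0405,"rx": 0,"ry": 0,"rz": 0},{"grip": 0.015,"x": 0,"y": -0.0045,"z": 0.0405,"rx": 0,"ry": 0,"rz": 0}]}}

```text
t: 68.1
position: [0.5641, -0.0684, 0.0538]
tcp_rot: [3.141, 0.001, 3.061]
wrist_force: [0.5, 0.9, 0.3]
gripper_width: 0.027
```

Call:
{"name": "apply_moves", "arguments": {"motion": [{"grip": 0.015,"x": 0,"y": 0,"z": -0.02,"rx": 0,"ry": 0,"rz": 0},{"grip": 0.015,"x": 0,"y": 0,"z": -0.06,"rx": 0,"ry": 0,"rz": 0},{"grip": 0.015,"x": 0.01,"y": 0.02,"z": -0.11,"rx": 0,"ry": 0,"rz": 0},{"grip": 0.015,"x": 0.02,"y": 0.07,"z": -0.13,"rx": 0,"ry": 0,"rz": -0.03},{"grip": 0.015,"x": 0.03,"y": 0.12,"z": -0.13,"rx": 0,"ry": 0,"rz": -0.06},{"grip": 0.015,"x": 0.04,"y": 0.17,"z": -0.13,"rx": 0,"ry": 0,"rz": -0.09},{"grip": 0.015,"x": 0.05,"y": 0.22,"z": -0.13,"rx": 0,"ry": 0,"rz": -0.12},{"grip": 0.015,"x": 0.05,"y": 0.27,"z": -0.13,"rx": 0,"ry": 0,"rz": -0.12},{"grip": 0.015,"x": 0.05,"y": 0.32,"z": -0.13,"rx": 0,"ry": 0,"rz": -0.12},{"grip": 0.015,"x": 0.047,"y": 0.36,"z": -0.13,"rx": 0,"ry": 0,"rz": -0.12},{"grip": 0.015,"x": 0.046,"y": 0.397,"z": -0.13,"rx": 0,"ry": 0,"rz": -0.12},{"grip": 0.015,"x": 0.046,"y": 0.397,"z": -0.13,"rx": 0,"ry": 0,"rz": -0.12},{"grip": 0.015,"x": 0.046,"y": 0.397,"z": -0.1,"rx": 0,"ry": 0,"rz": -0.12},{"grip": 0.015,"x": 0.046,"y": 0.397,"z": -0.06,"rx": 0,"ry": 0,"rz": -0.12},{"grip": 0.015,"x": 0.046,"y": 0.397,"z": -0.03,"rx": 0,"ry": 0,"rz": -0.12},{"grip": 0.015,"x": 0.046,"y": 0.397,"z": -0.03,"rx": 0,"ry": 0,"rz": -0.12},{"grip": 0.015,"x": 0.046,"y": 0.397,"z": -0.03,"rx": 0,"ry": 0,"rz": -0.12}]}}

```text
t: 70.22
position: [0.5507, 0.3306, 0.0852]
tcp_rot: [3.141, 0.001, -3.103]
wrist_force: [0.3, -0.1, -0.2]
gripper_width: 0.0273
```

```bash
python3 - <<'E'
from h import *
s=robot.state();print(s['t'],s['position'],s['tcp_rot'],s['gripper_width'],s['wrist_force'])
rel([(.5515,.3337,.0125,3.18)])
E
```

```text
70.225 [0.55071474 0.33062009 0.0851985 ] [ 3.14078100e+00  1.44920120e-03 -3.10326812e+00] 0.027307431948959036 [ 0.25625559 -0.07139654 -0.23294343]
x -0.0008 y 0.0030 z 0.0727  r 0.001 0.001 -0.000
```

Call:
{"name": "apply_moves", "arguments": {"motion": [{"grip": 0.015,"x": -0.001,"y": 0.003,"z": 0.03,"rx": 0,"ry": 0,"rz": 0},{"grip": 0.015,"x": -0.001,"y": 0.003,"z": 0.06,"rx": 0,"ry": 0,"rz": 0},{"grip": 0.015,"x": -0.001,"y": 0.003,"z": 0.073,"rx": 0,"ry": 0,"rz": 0},{"grip": 0.015,"x": -0.001,"y": 0.003,"z": 0.073,"rx": 0,"ry": 0,"rz": 0},{"grip": 0.015,"x": -0.001,"y": 0.003,"z": 0.073,"rx": 0,"ry": 0,"rz": 0},{"grip": 0.04,"x": -0.001,"y": 0.003,"z": 0.073,"rx": 0,"ry": 0,"rz": 0},{"grip": 0.04,"x": -0.001,"y": 0.003,"z": 0.073,"rx": 0,"ry": 0,"rz": 0},{"grip": 0.04,"x": -0.001,"y": 0.003,"z": 0.03,"rx": 0,"ry": 0,"rz": 0},{"grip": 0.04,"x": -0.001,"y": 0.003,"z": -0.03,"rx": 0,"ry": 0,"rz": 0},{"grip": 0.04,"x": 0.0,"y": 0.003,"z": -0.09,"rx": 0,"ry": 0,"rz": 0},{"grip": 0.04,"x": 0.05,"y": 0,"z": -0.12,"rx": 0,"ry": 0,"rz": 0},{"grip": 0.04,"x": 0.08,"y": -0.05,"z": -0.18,"rx": 0,"ry": 0,"rz": 0},{"grip": 0.04,"x": 0.08,"y": -0.1,"z": -0.23,"rx": 0,"ry": 0,"rz": 0},{"grip": 0.04,"x": 0.08,"y": -0.16,"z": -0.26,"rx": 0,"ry": 0,"rz": 0},{"grip": 0.04,"x": 0.08,"y": -0.16,"z": -0.26,"rx": 0,"ry": 0,"rz": 0}]}}

```text
t: 72.1
position: [0.4768, 0.1654, 0.3453]
tcp_rot: [-3.14, 0.003, -3.105]
wrist_force: [0.2, 0.1, -0.9]
gripper_width: 0.0402
```

```bash
python3 - <<'E'
from h import *
s=robot.state();print(s['t'],s['position'],s['tcp_rot'],s['gripper_width'])
c=cam('top')
for o in blobs(c,lambda b,h:(h[...,1]<120)&(h[...,2]>90),(144,185,182,226),amin=5): print(o['c'],o['a'],o['wh'],plane(c,*o['c'],.022).round(4))
for o in blobs(c,grey,(130,165,190,185),amin=5): print('bar',o['c'],o['a'],o['wh'],plane(c,*o['c'],.277).round(4))
P=arc(.4335,.329,.04,[77]);rel([(P[0][0],P[0][1],.37,1.61)]+P)
E
```

```text
72.1 [0.47678522 0.1653563  0.34530942] [-3.14026194e+00  2.64619803e-03 -3.10502490e+00] 0.04017528607862006
[165.78869268 204.33596247] 1228.9583333333333 [40.83332825 36.66666158] [0.5519 0.3228 0.022 ]
bar [145.46631174 176.585353  ] 103.91666666666667 [ 3.96740723 31.08654277] [0.6099 0.3376 0.277 ]
x -0.1356 y 0.1686 z -0.0237  r 0.000 0.006 1.565
x -0.1352 y 0.1690 z 0.0820  r 0.000 0.006 1.564
```

```bash
python3 - <<'E'
from h import *
c=cam('top')
for o in blobs(c,lambda b,h:(h[...,1]<80)&(h[...,2]>60),(146,188,182,224),amin=5): print(o['c'],o['a'],o['wh'],plane(c,*o['c'],.022).round(4))
b=cam('side');cv2.imwrite('pics/s11.png',cv2.resize(np.hstack([b['img'][80:240,150:310],c['img'][145:245,120:220].repeat(1,0) if 0 else cv2.resize(c['img'][165:235,130:200],(160,160),interpolation=cv2.INTER_CUBIC)]),(800,400),interpolation=cv2.INTER_CUBIC))
E
```

```text
[165.95618905 204.93097069] 1079.888888888889 [35.83333333 35.83333333] [0.5496 0.3221 0.022 ]
```

Call:
{"name": "apply_moves", "arguments": {"motion": [{"grip": 0.04,"x": 0,"y": -0.02,"z": 0,"rx": 0,"ry": 0,"rz": 0.18},{"grip": 0.04,"x": 0,"y": -0.05,"z": 0,"rx": 0,"ry": 0,"rz": 0.36},{"grip": 0.04,"x": 0,"y": -0.08,"z": 0,"rx": 0,"ry": 0,"rz": 0.54},{"grip": 0.04,"x": 0,"y": -0.11,"z": 0,"rx": 0,"ry": 0,"rz": 0.72},{"grip": 0.04,"x": 0,"y": -0.14,"z": 0,"rx": 0,"ry": 0,"rz": 0.9},{"grip": 0.04,"x": 0,"y": -0.17,"z": 0,"rx": 0,"ry": 0,"rz": 1.08},{"grip": 0.04,"x": 0,"y": -0.19,"z": 0,"rx": 0,"ry": 0,"rz": 1.26},{"grip": 0.04,"x": 0,"y": -0.2,"z": 0,"rx": 0,"ry": 0,"rz": 1.44},{"grip": 0.04,"x": 0,"y": -0.2,"z": 0,"rx": 0,"ry": 0,"rz": 1.565},{"grip": 0.04,"x": 0,"y": -0.2,"z": 0,"rx": 0,"ry": 0,"rz": 1.565}]}}

```text
t: 73.5
position: [0.484, -0.0305, 0.3428]
tcp_rot: [-3.141, -0.001, 1.62]
wrist_force: [-0.6, -0.3, 0.0]
gripper_width: 0.0398
```

```bash
python3 - <<'E'
from h import *
s=robot.state();print(s['t'],s['position'],s['tcp_rot'],s['gripper_width'])
c=cam('top');b=cam('side')
for o in blobs(c,lambda b,h:(h[...,1]<120)&(h[...,2]>90),(144,185,182,226),amin=5): print(o['c'],o['a'],o['wh'],plane(c,*o['c'],.022).round(4))
P=arc(.4335,.329,.04,[77]);rel([(P[0][0],P[0][1],.37,1.61)]+P)
E
```

```text
73.5 [ 0.48401037 -0.03045454  0.34280726] [-3.14068252e+00 -6.12280782e-04  1.61975644e+00] 0.03983617468159835
[170.87404893 216.5104578 ] 144.20833333333334 [13.64001465 13.416406  ] [0.5054 0.3032 0.022 ]
[154.75226354 217.31694163] 101.58333333333333 [11.4487203  11.25641123] [0.5036 0.3638 0.022 ]
[163.04746011 204.83268791] 62.763888888888886 [8.83333333 9.        ] [0.5502 0.3331 0.022 ]
x 0.3602 y 0.1418 z -0.0269  r -0.001 -0.001 0.010
x 0.3601 y 0.1419 z 0.0788  r -0.001 -0.001 0.010
```

All three are lying flat in the sound case, at about (0.505,0.303), (0.504,0.364) and (0.550,0.333), with round outlines. Now I'll close the lid.

Call:
{"name": "apply_moves", "arguments": {"motion": [{"grip": 0.04,"x": 0.05,"y": 0,"z": -0.025,"rx": 0,"ry": 0,"rz": 0},{"grip": 0.04,"x": 0.1,"y": 0.02,"z": -0.027,"rx": 0,"ry": 0,"rz": 0},{"grip": 0.04,"x": 0.15,"y": 0.05,"z": -0.027,"rx": 0,"ry": 0,"rz": 0},{"grip": 0.04,"x": 0.2,"y": 0.08,"z": -0.027,"rx": 0,"ry": 0,"rz": 0},{"grip": 0.04,"x": 0.25,"y": 0.1,"z": -0.027,"rx": 0,"ry": 0,"rz": 0},{"grip": 0.04,"x": 0.3,"y": 0.12,"z": -0.027,"rx": 0,"ry": 0,"rz": 0.01},{"grip": 0.04,"x": 0.36,"y": 0.142,"z": -0.027,"rx": 0,"ry": 0,"rz": 0.01},{"grip": 0.04,"x": 0.36,"y": 0.142,"z": -0.01,"rx": 0,"ry": 0,"rz": 0.01},{"grip": 0.04,"x": 0.36,"y": 0.142,"z": 0.03,"rx": 0,"ry": 0,"rz": 0.01},{"grip": 0.04,"x": 0.36,"y": 0.142,"z": 0.078,"rx": 0,"ry": 0,"rz": 0.01},{"grip": 0.04,"x": 0.36,"y": 0.142,"z": 0.078,"rx": 0,"ry": 0,"rz": 0.01},{"grip": 0.0,"x": 0.36,"y": 0.142,"z": 0.078,"rx": 0,"ry": 0,"rz": 0.01},{"grip": 0.0,"x": 0.36,"y": 0.142,"z": 0.078,"rx": 0,"ry": 0,"rz": 0.01},{"grip": 0.0,"x": 0.36,"y": 0.142,"z": 0.078,"rx": 0,"ry": 0,"rz": 0.01}], "newtons": 25}}

```text
t: 75.35
position: [0.6103, 0.3344, 0.2672]
tcp_rot: [3.139, -0.001, 1.606]
wrist_force: [0.8, 0.2, -0.2]
gripper_width: 0.0133
```

```bash
python3 - <<'E'
from h import *
s=robot.state();print(s['t'],s['position'],s['tcp_rot'],s['gripper_width'],s['wrist_force'])
rel(arc(.4335,.329,.04,[77]+list(range(72,-1,-6))))
E
```

```text
75.35 [0.61032581 0.33444527 0.26721518] [ 3.13923591e+00 -1.38364768e-03  1.60574303e+00] 0.013294165741422824 [ 0.84163737  0.23142948 -0.20558934]
x 0.0016 y -0.0025 z 0.0030  r 0.002 -0.001 -0.005
x 0.0015 y -0.0211 z 0.0077  r 0.002 -0.001 -0.005
x 0.0014 y -0.0428 z 0.0155  r 0.002 -0.001 -0.005
x 0.0013 y -0.0635 z 0.0255  r 0.002 -0.001 -0.005
x 0.0012 y -0.0831 z 0.0377  r 0.002 -0.001 -0.005
x 0.0010 y -0.1013 z 0.0518  r 0.002 -0.001 -0.005
x 0.0009 y -0.1179 z 0.0678  r 0.002 -0.001 -0.005
x 0.0008 y -0.1327 z 0.0854  r 0.002 -0.001 -0.005
x 0.0008 y -0.1457 z 0.1044  r 0.002 -0.001 -0.005
x 0.0007 y -0.1566 z 0.1247  r 0.002 -0.001 -0.005
x 0.0006 y -0.1652 z 0.1460  r 0.002 -0.001 -0.005
x 0.0005 y -0.1717 z 0.1682  r 0.002 -0.001 -0.005
x 0.0005 y -0.1757 z 0.1908  r 0.002 -0.001 -0.005
x 0.0004 y -0.1774 z 0.2138  r 0.002 -0.001 -0.005
```

Call:
{"name": "apply_moves", "arguments": {"motion": [{"grip": 0.0,"x": 0,"y": 0,"z": 0,"rx": 0,"ry": 0,"rz": 0},{"grip": 0.0,"x": 0,"y": 0,"z": 0,"rx": 0,"ry": 0,"rz": 0},{"grip": 0.0,"x": 0,"y": -0.0186,"z": 0.005,"rx": 0,"ry": 0,"rz": 0},{"grip": 0.0,"x": 0,"y": -0.04,"z": 0.0125,"rx": 0,"ry": 0,"rz": 0},{"grip": 0.0,"x": 0,"y": -0.061,"z": 0.0225,"rx": 0,"ry": 0,"rz": 0},{"grip": 0.0,"x": 0,"y": -0.0806,"z": 0.0347,"rx": 0,"ry": 0,"rz": 0},{"grip": 0.0,"x": 0,"y": -0.099,"z": 0.049,"rx": 0,"ry": 0,"rz": 0},{"grip": 0.0,"x": 0,"y": -0.1155,"z": 0.065,"rx": 0,"ry": 0,"rz": 0},{"grip": 0.0,"x": 0,"y": -0.13,"z": 0.0825,"rx": 0,"ry": 0,"rz": 0},{"grip": 0.0,"x": 0,"y": -0.143,"z": 0.1015,"rx": 0,"ry": 0,"rz": 0},{"grip": 0.0,"x": 0,"y": -0.154,"z": 0.122,"rx": 0,"ry": 0,"rz": 0},{"grip": 0.0,"x": 0,"y": -0.163,"z": 0.143,"rx": 0,"ry": 0,"rz": 0},{"grip": 0.0,"x": 0,"y": -0.169,"z": 0.165,"rx": 0,"ry": 0,"rz": 0},{"grip": 0.0,"x": 0,"y": -0.173,"z": 0.188,"rx": 0,"ry": 0,"rz": 0},{"grip": 0.0,"x": 0,"y": -0.175,"z": 0.2,"rx": 0,"ry": 0,"rz": 0},{"grip": 0.0,"x": 0,"y": -0.175,"z": 0.212,"rx": 0,"ry": 0,"rz": 0},{"grip": 0.0,"x": 0,"y": -0.175,"z": 0.213,"rx": 0,"ry": 0,"rz": 0},{"grip": 0.0,"x": 0,"y": -0.175,"z": 0.213,"rx": 0,"ry": 0,"rz": 0}]}}

```text
t: 77.6
position: [0.4323, 0.3265, 0.0514]
tcp_rot: [-3.137, 0.003, 1.606]
wrist_force: [-5.8, -1.8, -3.8]
gripper_width: 0.0087
```

Call:
{"name": "apply_moves", "arguments": {"motion": [{"grip": 0.0,"x": 0,"y": 0,"z": 0.004,"rx": 0,"ry": 0,"rz": 0},{"grip": 0.0,"x": 0,"y": 0,"z": 0.004,"rx": 0,"ry": 0,"rz": 0},{"grip": 0.0,"x": 0,"y": 0,"z": 0.004,"rx": 0,"ry": 0,"rz": 0}]}}

```text
t: 77.97
position: [0.4322, 0.3265, 0.0485]
tcp_rot: [-3.138, 0.003, 1.606]
wrist_force: [-7.5, -3.5, 5.4]
gripper_width: 0.009
```

Call:
{"name": "apply_moves", "arguments": {"motion": [{"grip": 0.04,"x": 0,"y": 0,"z": 0,"rx": 0,"ry": 0,"rz": 0},{"grip": 0.04,"x": 0,"y": 0,"z": 0,"rx": 0,"ry": 0,"rz": 0},{"grip": 0.04,"x": 0,"y": 0,"z": 0,"rx": 0,"ry": 0,"rz": 0},{"grip": 0.04,"x": 0,"y": 0,"z": -0.05,"rx": 0,"ry": 0,"rz": 0},{"grip": 0.04,"x": 0,"y": 0,"z": -0.1,"rx": 0,"ry": 0,"rz": 0},{"grip": 0.04,"x": 0,"y": 0,"z": -0.16,"rx": 0,"ry": 0,"rz": 0},{"grip": 0.04,"x": -0.05,"y": 0,"z": -0.2,"rx": 0,"ry": 0,"rz": 0},{"grip": 0.04,"x": -0.11,"y": 0,"z": -0.2,"rx": 0,"ry": 0,"rz": 0},{"grip": 0.04,"x": -0.17,"y": 0,"z": -0.2,"rx": 0,"ry": 0,"rz": 0},{"grip": 0.04,"x": -0.23,"y": 0,"z": -0.2,"rx": 0,"ry": 0,"rz": 0},{"grip": 0.04,"x": -0.29,"y": 0,"z": -0.2,"rx": 0,"ry": 0,"rz": 0},{"grip": 0.04,"x": -0.35,"y": 0,"z": -0.2,"rx": 0,"ry": 0,"rz": 0},{"grip": 0.04,"x": -0.41,"y": 0,"z": -0.2,"rx": 0,"ry": 0,"rz": 0},{"grip": 0.04,"x": -0.41,"y": 0,"z": -0.2,"rx": 0,"ry": 0,"rz": 0}]}}

```text
t: 79.72
position: [0.4492, -0.0875, 0.2482]
tcp_rot: [-3.141, 0.002, 1.596]
wrist_force: [0.7, 1.3, 0.2]
gripper_width: 0.0396
```

```bash
python3 - <<'E'
from h import *
s=robot.state();print(s['t'],s['position'],s['wrist_force'])
c=cam('top');b=cam('side');o0=cv2.imread('pics/top0.png')
for im in (dict(c,img=o0),c):
    for o in blobs(im,grey,(130,155,250,245),amin=10): print('bar',o['c'].round(2),round(o['a']))
    for o in blobs(im,blue,(130,155,250,240),amin=300): print('lid',o['c'].round(2),round(o['a']))
    print()
cv2.imwrite('pics/fin.png',cv2.resize(np.hstack([b['img'][100:300,130:340],c['img'][110:310,100:310]]),(800,381),interpolation=cv2.INTER_CUBIC))
E
```

```text
79.725 [ 0.44915326 -0.08745141  0.24816964] [0.74854059 1.34116587 0.22754909]
bar [160.92 232.17] 183
bar [218.01 221.28] 179
bar [229.6  164.47] 29
bar [172.69 174.87] 27
bar [145.78 176.62] 27
bar [202.69 165.91] 27
lid [161.37 200.86] 2023
lid [217.44 190.26] 1932

bar [160.94 232.16] 178
bar [217.96 221.23] 174
bar [229.62 164.48] 28
bar [145.76 176.66] 27
bar [172.7  174.91] 26
bar [202.71 165.93] 26
lid [161.39 200.86] 2025
lid [217.46 190.26] 1936
```

View pics/fin.png

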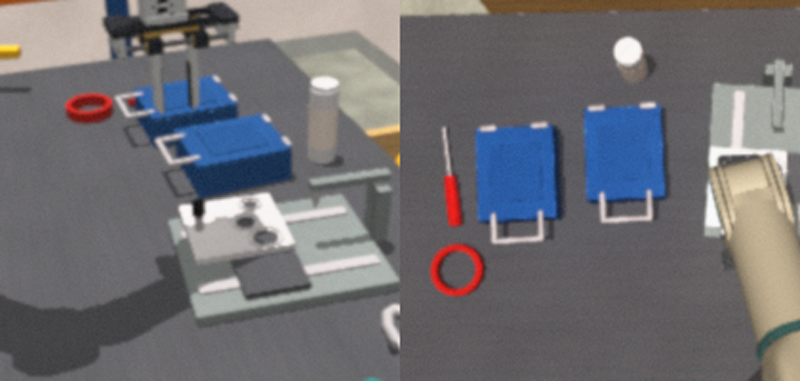

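Both lids are back within 0.1 px of where they started shut. The nests are empty and the tape, can and screwdriver look undisturbed. The robot is clear of everything, so I'll hand in.

```bash
python3 -c "
from plant import robot
print(robot.job_done())"
```

```text
the job is handed in; nothing more can be done
None
```

The job is handed in, at about 80 s of the 210 s; no verdict was reported.

- **Hinge test:** I raised each lid to about 60° and let go. The right-hand case's lid sank shut within 3 s, so it is the worn one. The left-hand case's lid stood still, so it is the sound one.
- **Bearings and pointer:** All three bearings were present, and the medium one was knocked aside during the run, so I located it again. Each was seated in its nest and brought under the pointer in the order small, medium, large, resting there at least a second. Knob readings put each nest centre within about 0.5 mm of its computed target. That target uses the near stop plus camera readings of the tip that differed by a few millimetres.
- **Packing:** All three were laid flat in the sound case while its lid stood open by itself at about 77°, and I then shut it. Before closing, the top view showed three separate round outlines inside.

**Last checks:**
- Both lids matched their starting shut position to within 0.1 px.
- The nests were empty and the gripper was clear of everything.
- The tape, can and screwdriver looked unmoved. The shackle was only partly in that last picture, so I did not check it again, though nothing went near it.
- One check failed at first because the arm hid the case from the top camera. It passed after I moved the arm away.

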